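# Key bowl from behind the bottles

## Task

The bowl of keys is hemmed in on the dark board: first lift the shaker, the amber bottle and the red mill off the board and stand all three in the blue tray. Then set the bowl upright on the middle of the cork coaster, and after that stand each of the three back on the middle of the very felt round it came from. Keep everything upright, and leave the mug where it is.

Things in the scene. Friction and masses are not known exactly. Their poses are not given: they have to be found in the camera images.
- shaker_mid (a point): Stainless steel cocktail shaker, round, 130 mm tall, loose, cap fixed on, dark band. The point is on its axis, half-way up (65 mm above its underside); z up. 46 mm across at the foot, a straight wall 52 mm across from 40 to 104 mm above the underside (grip it at about 95 mm), above that it narrows to a 24 mm cap. 0.15 to 0.3 kg. On an outer felt round at the start.
- bottle_mid (a point): Amber glass bottle with black cap and blank paper label, round, 130 mm tall, loose. The point is on its axis, half-way up (65 mm above its underside); z up. Straight wall 50 mm across up to 105 mm (grip it at about 95 mm), cap 28 mm across. 0.2 to 0.4 kg. On an outer felt round at the start.
- mill_mid (a point): Red painted pepper mill with a small steel knob, round, 130 mm tall, loose. The point is on its axis, half-way up (65 mm above its underside); z up. Foot 52 mm across, waist 38 mm at 48 mm up, head a straight wall 50 mm across from 76 to 108 mm (grip it at about 95 mm), knob 18 mm across. 0.14 to 0.28 kg. On an outer felt round at the start.
- bowl_mid (a point): Small round birch bowl with keys fixed in it, 56 mm across outside (straight wall from 12 mm up to the rim), 42 mm tall, wall 4 mm, loose, about 0.08 to 0.17 kg. The point is on its axis, half-way up (21 mm above its underside); z up. Starts amid the three tall things, 70 mm centre to centre; no room for a gripper until they are gone. Grip its outside along the board's y.
- board: Dark board, fixed, 155 x 220 mm, top 6 mm above the bench, four flat grey felt rounds 62 mm across. Origin: bench level under the bowl's round; x to its back, y left, z up. The other rounds: 70 mm off at -x, +y, -y. A 35 mm high rail along the back (x 45 to 53 mm). Which tall thing stands on which outer round varies; each starts within 3 mm of its round's middle.
- tray: Blue open tray fixed on the bench, 290 mm along its x by 110 mm along its y, rim 14 mm high, walls and floor 5 mm thick. Origin: centre of its underside; z up. The side area, to the left or to the right of the board; three tall things fit in a row along x, 85 mm apart.
- coaster: Round cork coaster fixed on the bench, 96 mm across, 6 mm thick, on the other side of the board from the tray. Origin: centre of its underside; z up.
- mug_mid (a point): White ceramic mug, 72 mm across, 80 mm tall, with a handle, loose, standing about 120 mm from the coaster's centre on the side away from the robot; to be left alone. The point is on its axis, 40 mm up.
Not all that is in view belongs to the job. What is shaped like the part that bears bottle_mid but yellow is not meant.

How it is judged (in metres and radians):
On the way, in this order (a step that is already met when the one before it is completed fails the run):
1. shaker, bottle and mill all stand in the tray, the bowl still in its place on the board (linear speed of each of shaker, bottle, mill below 0.03 m/s and angle between each of shaker_mid, bottle_mid, mill_mid's own z axis and vertical below 0.12 rad and x of shaker_mid in the frame of tray between -0.125 and 0.125 m and y of shaker_mid in the frame of tray between -0.035 and 0.035 m and z of each of shaker_mid, bottle_mid, mill_mid in the frame of tray below 0.08 m and x of bottle_mid in the frame of tray between -0.125 and 0.125 m and y of bottle_mid in the frame of tray between -0.035 and 0.035 m and x of mill_mid in the frame of tray between -0.125 and 0.125 m and y of mill_mid in the frame of tray between -0.035 and 0.035 m and distance of bowl_mid from where it was at the start of the episode below 0.04 m), for 0.2 s.
2. the bowl stands on the middle of the coaster, the three still in the tray (linear speed of each of shaker, bottle, mill, bowl below 0.03 m/s and angle between each of shaker_mid, bottle_mid, mill_mid, bowl_mid's own z axis and vertical below 0.12 rad and x of shaker_mid in the frame of tray between -0.125 and 0.125 m and y of shaker_mid in the frame of tray between -0.035 and 0.035 m and z of each of shaker_mid, bottle_mid, mill_mid in the frame of tray below 0.08 m and x of bottle_mid in the frame of tray between -0.125 and 0.125 m and y of bottle_mid in the frame of tray between -0.035 and 0.035 m and x of mill_mid in the frame of tray between -0.125 and 0.125 m and y of mill_mid in the frame of tray between -0.035 and 0.035 m and horizontal distance between bowl_mid and coaster below 0.015 m and z of bowl_mid in the frame of coaster below 0.035 m), for 0.2 s.
At the end, for the whole second after the job is handed in: The bowl stands upright and at rest within 15 mm of the coaster's centre; shaker, bottle and mill each stand upright and at rest on the board within 15 mm of where that one stood at the start (linear speed of each of bowl, shaker, bottle, mill below 0.03 m/s and angle between each of bowl_mid, shaker_mid, bottle_mid, mill_mid's own z axis and vertical below 0.12 rad and horizontal distance between bowl_mid and coaster below 0.015 m and z of bowl_mid in the frame of coaster below 0.035 m and distance of each of shaker_mid, bottle_mid, mill_mid from where it was at the start of the episode below 0.015 m); the robot touches nothing.
It fails at once if a thing is tipped over (more than about 35 degrees) (angle between any of shaker_mid, bottle_mid, mill_mid, bowl_mid's own z axis and vertical above 0.6 rad).
It fails at once if the mug is pushed more than 30 mm (distance of mug_mid from where it was at the start of the episode above 0.03 m).
It also fails if it takes over 138 s, if anything falls off the work surface, if the arm or the gripper's body presses on something with over 40 N, if the wrist force passes 120 N, or if a joint passes its speed limit or range.

## Robot

A 6-joint arm with a two-finger parallel gripper is mounted at the origin on the work surface. World frame = base frame: x ahead of the robot, y to its left, z up, the work surface at z = 0. Lengths are in m, angles in degrees, forces in N, time in s.
With the tool pointing down it reaches from about 0.4 to 0.825 m from the base axis. Payload 7 kg.
Tool frame: the origin (TCP) lies on the centre line of the jaws, within the pads' length; the fingertips stand 17 mm ahead of it and the grasp point (between the pads) lies 2 mm behind it; z points along the fingers, y is the direction in which the jaws open and shut (so a half turn about z gives the same grasp; the last joint's range is limited). The gripper opens to 88 mm and grips with 3 to 60 N. Pads are 19 mm wide; open, the fingers measure 130 mm over their backs; the gripper's body (78 mm by 193 mm) begins 47 mm behind the grasp point.
Start: joints at [88.413, 20.546, 0.682, 0, -70.136, -16.507], TCP at [0.21, 0.642, 0.244] pointing down, gripper open.
Joint ranges: [-176.03, 176.03], [-82.01, 121.73], [-58.28, 71.71], [-173.87, 95.51], [-174.79, -0.11], [-173.66, 173.66]. Speed limits (degrees/s): [136.94, 136.94, 172.46, 180, 180, 180].

## Interface

Orientations are given as [roll, pitch, yaw] about the fixed x, y, z axes, in that order (R = Rz(yaw) Ry(pitch) Rx(roll)).
In Python, from plant import telemetry, vision, close_job, recognise, silhouettes, place_of gives the robot as it stands.
- The arm moves only by the shell command python3 -m handwheel 'ROWS'. ROWS is JSON, a list that holds one entry, the list of rows, each a list of 5 numbers: the shift along the tool's x, y, z in m, then the turn about the tool's z in rad, then the closure, from 0 (fully open) to 1 (shut). In form: [[[tx, ty, tz, yaw, gripper], ...]]. A call has 1 to 20 rows; each row shifts and turns the commanded pose from where the row before left it, along the tool's axes as they then stand; what a row does not reach is not made up. A row lasts 1/12 s, in which the tool goes at most 41.7 mm and 7.16 degrees, less where a joint would pass 70% of its speed; a pose out of reach is approached as far as the arm can. A call with a gripper value outside its range is refused whole. The fingers move at their own pace and stop on an object; the grip force is fixed at half the most. Time passes only in rows, so rows that do not move let the fingers close. It gives the time, the measured TCP pose, the force and the opening at its end, in the units of the state.
- telemetry.get_obs(): the state, without advancing time (a new reading comes with each control period).
- vision.snapshot(name): name is "scene" or "top" or "wrist"; returns a dict with "color" (384x512x3 uint8, red, green, blue), "mtx" (3x3 intrinsics, pixels), "dist" ([k1, k2, p1, p2, k3] as OpenCV has them; the pictures are not rectified), "cam_to_world" (4x4, takes a point from camera to world coordinates); the wrist camera has in their place "tool_from_camera" (4x4, takes a point from camera to tool coordinates, whose origin is the TCP and whose axes are the flange's). Camera axes: x right, y down, z forward; pixel columns grow to the right and rows downward; lengths in m; the calibration is good to about 2 mm. A picture is of the moment at which its call begins: read the wrist's pose just before it. There is no depth.
- close_job(): hands the job in, once; it reports no verdict.
Trained networks look in a picture, given as the dict that the camera call returned (one of the last four; its "shot" number tells which), for a name from the list of things; names that differ only in an ending like _2 or _b are one class to them, and where a whole thing is asked for, a point or a joint stands for the part that bears it (a point fixed in the world has none). Each returns a list of dicts, best first, with "conf" (0 to 1); they miss things now and then, are a little off and sometimes report something else, mostly with a low value. They report only what shows in the picture. A call takes as long as a camera call. They do not tell look-alikes from the thing itself.
- recognise(name, picture): "xy" ([column, row] in pixels, amid what is visible of it).
- silhouettes(name, picture): "region" (384x512 bool, what is visible of it) and "xy" ([column, row] in pixels, amid what is visible of it).
- place_of(name, picture): "xy" ([column, row] in pixels: a listed point, or the origin of a listed thing).
The state is a dict: "clock": time; "joint_pos": joint angles; "qvel": joint speeds; "tau": joint torques, N m; "tool_pos": TCP position; "orientation": TCP orientation; "force": force on the tool from outside, world axes, zero at the start; "moment": the same for the moment, N m; "opening": finger opening in m.
Only numpy, scipy, OpenCV 4.12 (cv2) and the standard library are available. Lean on these libraries where they do the work, as an engineer would, in place of code of your own. Each camera call takes 0.05 s, during which the arm holds its last target.

## Working session

There is one attempt and no reset: what is moved stays moved. The work goes in short steps, Python scripts to look and compute and a shell command to move; the robot and the scene stay as the last step left them, time stands still between calls to the robot, and variables do not carry over. Pictures are saved under pics/ and viewed, and the job is handed in when it is done.

```bash
ls; mkdir -p pics; python3 - <<'E'
from plant import telemetry, vision
import cv2
print(telemetry.get_obs())
for n in ["scene","top","wrist"]:
    p=vision.snapshot(n); cv2.imwrite(f"pics/a_{n}.png",p["color"][:,:,::-1])
    print(n,p.keys(),p["mtx"],p["dist"],p.get("cam_to_world",p.get("tool_from_camera")))
E
```

```text
pics
{'clock': 0.0, 'joint_pos': array([ 8.84122648e+01,  2.05923597e+01,  6.33823977e-01, -2.00482041e-02,
       -7.01369291e+01, -1.65068288e+01]), 'qvel': array([ 0.03975581,  0.06505377, -0.0121913 ,  0.00549414, -0.06440815,
       -0.0898862 ]), 'tau': array([-3.40914403e-04, -5.82726824e+01,  2.93048269e+01,  6.99672773e+00,
        6.92003465e-03, -1.63108357e-04]), 'tool_pos': array([0.2095268 , 0.64116518, 0.24261285]), 'orientation': array([ 1.79903114e+02, -9.05721403e-03, -1.81013840e+01]), 'force': array([-0.23896114, -1.02076777,  0.8563669 ]), 'moment': array([-0.00823934, -0.03784664,  0.01078406]), 'opening': 0.08761788214177366}
scene dict_keys(['color', 'mtx', 'dist', 'cam_to_world', 'shot']) [[380.84106225   0.         258.29411346]
 [  0.         380.84106225 190.70430433]
 [  0.           0.           1.        ]] [-0.02259959  0.          0.          0.          0.        ] [[-0.17494749  0.71150568 -0.68055349  1.22757257]
 [ 0.98457628  0.12522622 -0.12217995  0.1299588 ]
 [-0.00170859 -0.6914319  -0.72243963  0.78120501]
 [ 0.          0.          0.      
[... 302 characters left out ...]
3175   0.41099778]
 [-0.99939844 -0.01937704 -0.02876245  0.01425645]
 [ 0.03131505 -0.14779962 -0.98852144  0.99732914]
 [ 0.          0.          0.          1.        ]]
wrist dict_keys(['color', 'mtx', 'dist', 'tool_from_camera', 'shot']) [[312.25226405   0.         255.01037286]
 [  0.         312.25226405 193.62842995]
 [  0.           0.           1.        ]] [-0.01386879  0.          0.          0.          0.        ] [[-1.21393001e-03 -9.58727246e-01 -2.84324803e-01  7.77614511e-02]
 [ 9.99999211e-01 -1.25580882e-03 -3.49984237e-05 -5.28527699e-04]
 [-3.23503653e-04 -2.84324621e-01  9.58728014e-01 -1.41146000e-01]
 [ 0.00000000e+00  0.00000000e+00  0.00000000e+00  1.00000000e+00]]
```

View pics/a_top.png

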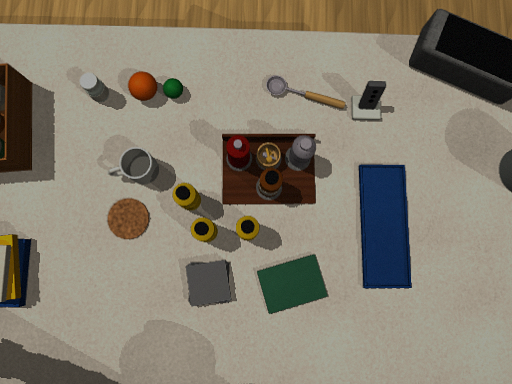

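View pics/a_scene.png

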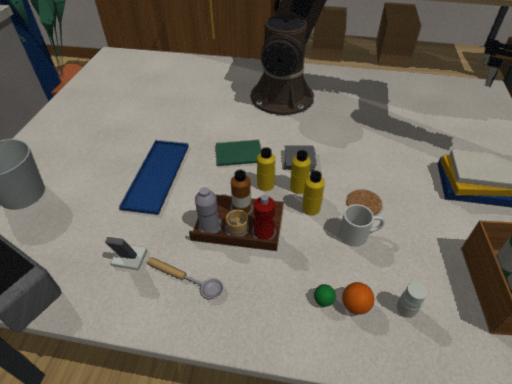

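View pics/a_wrist.png

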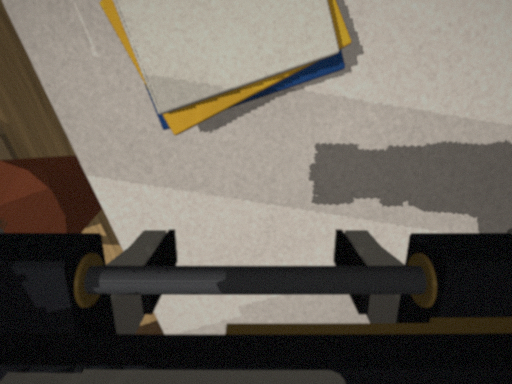

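```bash
cat > h.py <<'E'
import numpy as np, cv2
from plant import telemetry, vision, recognise, silhouettes, place_of
def cam(p,obs=None):
    if "cam_to_world" in p: return np.array(p["cam_to_world"])
    from scipy.spatial.transform import Rotation as R
    T=np.eye(4);T[:3,:3]=R.from_euler('xyz',obs["orientation"],degrees=True).as_matrix();T[:3,3]=obs["tool_pos"]
    return T@np.array(p["tool_from_camera"])
def ray(p,xy,obs=None):
    u=cv2.undistortPoints(np.array([[xy]],float),np.array(p["mtx"]),np.array(p["dist"]))[0,0]
    T=cam(p,obs); d=T[:3,:3]@np.array([u[0],u[1],1]); return T[:3,3],d/np.linalg.norm(d)
def atz(p,xy,z,obs=None):
    o,d=ray(p,xy,obs); return o+d*(z-o[2])/d[2]
def tri(rs):
    A=np.zeros((3,3));b=np.zeros(3)
    for o,d in rs:
        M=np.eye(3)-np.outer(d,d);A+=M;b+=M@o
    x=np.linalg.solve(A,b); return x,[np.linalg.norm((np.eye(3)-np.outer(d,d))@(x-o)) for o,d in rs]
def proj(p,X,obs=None):
    T=np.linalg.inv(cam(p,obs)); r,_=cv2.Rodrigues(T[:3,:3])
    return cv2.projectPoints(np.array(X,float).reshape(-1,3),r,T[:3,3],np.array(p["mtx"]),np.array(p["dist"]))[0][:,0]
E
python3 - <<'E'
from h import *
np.set_printoptions(precision=4,suppress=True)
P={n:vision.snapshot(n) for n in ["top","scene"]}
Z=dict(shaker_mid=.072,bottle_mid=.072,mill_mid=.072,bowl_mid=.028,board=0,tray=0,coaster=0,mug_mid=.04)
for k,z in Z.items():
    for n,p in P.items():
        for r in place_of(k,p)[:5]:
            print(k,n,round(r["conf"],2),np.round(r["xy"],1),atz(p,r["xy"],z)[:2])
E
```

```text
shaker_mid top 0.56 [300.2 150.2] [ 0.64  -0.103]
shaker_mid scene 0.86 [207.2 210.1] [ 0.6463 -0.1022]
bottle_mid top 0.93 [267.1 182.1] [ 0.5658 -0.0294]
bottle_mid top 0.93 [245.3 226.9] [0.4659 0.0169]
bottle_mid top 0.69 [185.8 199.2] [0.5242 0.1484]
bottle_mid top 0.56 [205.9 230.5] [0.4567 0.1022]
bottle_mid scene 0.97 [311.  191.8] [0.5398 0.1441]
bottle_mid scene 0.93 [299.6 170.8] [0.4664 0.1073]
bottle_mid scene 0.9 [240.6 188.8] [ 0.5607 -0.0363]
bottle_mid scene 0.67 [263.5 166.3] [0.4657 0.0079]
bottle_mid scene 0.67 [159.3 175.5] [ 0.5499 -0.2618]
mill_mid top 0.72 [236.4 151. ] [0.6349 0.0402]
mill_mid scene 0.76 [265.7 217. ] [0.643  0.0431]
bowl_mid top 0.68 [269.  158.5] [ 0.6293 -0.0352]
bowl_mid scene 0.76 [234.4 222.6] [ 0.6387 -0.0375]
board top 0.84 [267.9 157.6] [ 0.6377 -0.034 ]
board scene 0.58 [237.3 231.3] [ 0.6436 -0.0301]
tray top 0.89 [383.3 225.3] [ 0.4793 -0.3109]
tray scene 0.56 [157.5 174. ] [ 0.4759 -0.3091]
coaster top 0.96 [125.5 218.2] [0.4856 0.2979]
coaster scene 0.75 [362.9 201.8] [0.4833 0.2902]
mug_mid top 0.81 [139.  167.8] [0.5984 0.2628]
mug_mid top 0.23 [268.6 182.5] [ 0.5703 -0.0344]
mug_mid scene 0.88 [354.6 223.5] [0.5991 0.2607]
```

```bash
python3 - <<'E'
from h import *
np.set_printoptions(precision=4,suppress=True)
p=vision.snapshot("top"); c=p["color"][:,:,::-1]
cv2.imwrite("pics/b_top.png",cv2.resize(c[120:250,170:330],None,fx=5,fy=4.6,interpolation=cv2.INTER_CUBIC))
for k in ["board","tray","coaster"]:
    s=silhouettes(k,p)[0]; m=s["region"].astype(np.uint8)
    cn=max(cv2.findContours(m,0,cv2.CHAIN_APPROX_NONE)[0],key=cv2.contourArea)
    zt={"board":.006,"tray":.014,"coaster":.006}[k]
    w=np.array([atz(p,q,zt)[:2] for q in cn[:,0].astype(float)])
    r=cv2.minAreaRect((w*1000).astype(np.float32)); print(k,s["conf"],r, w.mean(0))
    if k=="coaster": print(cv2.minEnclosingCircle((w*1000).astype(np.float32)))
for k in ["shaker_mid","bottle_mid","mill_mid","bowl_mid"]:
    for s in silhouettes(k,p): 
        ys,xs=np.where(s["region"]); print(k,s["conf"],xs.min(),xs.max(),ys.min(),ys.max(),c[ys,xs].mean(0)[::-1])
E
```

```text
board 0.84 ((610.9502563476562, -34.765106201171875), (173.11985778808594, 220.26904296875), 1.5694025754928589) [ 0.6104 -0.0376]
tray 0.97 ((478.22381591796875, -308.744140625), (289.3826904296875, 114.52623748779297), 1.6281951665878296) [ 0.4767 -0.3084]
coaster 0.89 ((485.7789306640625, 291.0205383300781), (92.57640838623047, 91.4079818725586), 54.30823516845703) [0.4856 0.2913]
((486.1848449707031, 290.65545654296875), 47.456932067871094)
shaker_mid 0.61 289 315 136 166 [76.1554 71.5338 72.8744]
bottle_mid 0.95 258 282 168 197 [48.5584 29.2216 14.5636]
bottle_mid 0.94 173 199 183 210 [80.475  64.6623  8.9276]
bottle_mid 0.79 191 217 219 242 [85.9722 69.6528 12.1825]
bottle_mid 0.59 236 258 217 240 [91.5937 73.9142 10.7381]
mill_mid 0.92 226 249 136 167 [69.8102 18.7525 17.2046]
mill_mid 0.6 359 410 165 287 [14.9515 38.9712 76.2877]
mill_mid 0.51 223 315 133 204 [49.8012 27.9957 16.7657]
bowl_mid 0.74 256 280 143 169 [90.4034 68.5105 38.    ]
```

View pics/b_top.png

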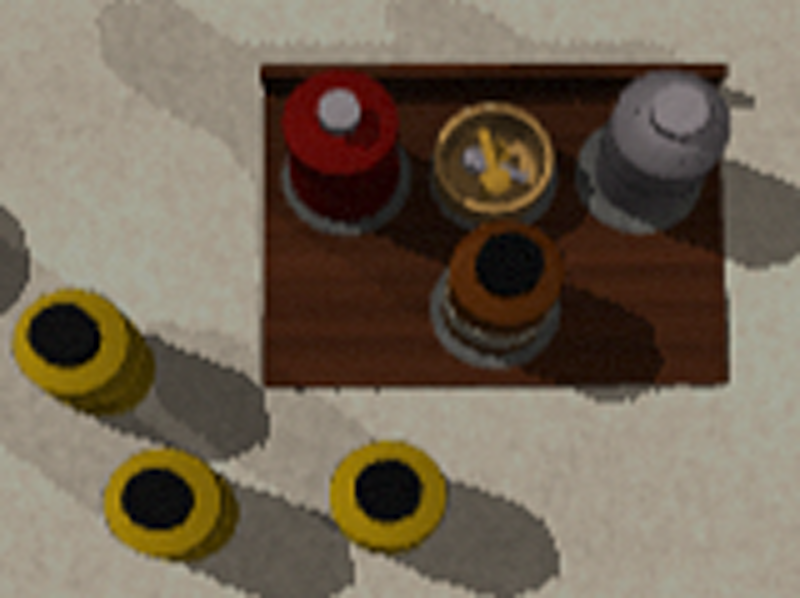

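```bash
python3 -m handwheel '[[[0,0,-0.03,-0.115,0],[0,0,-0.03,-0.115,0],[0,0,-0.03,-0.115,0],[0.01,0.017,0,0,0],[0.019,0.034,0,0,0],[0.019,0.034,0,0,0],[0.019,0.034,0,0,0],[0.019,0.034,0,0,0],[0.019,0.034,0,0,0],[0.019,0.034,0,0,0],[0.019,0.034,0,0,0],[0.019,0.034,0,0,0],[0.019,0.034,0,0,0],[0.019,0.034,0,0,0],[0.019,0.034,0,0,0],[0.019,0.034,0,0,0],[0.019,0.034,0,0,0],[0.019,0.034,0,0,0],[0.019,0.034,0,0,0],[0.019,0.034,0,0,0]]]'
python3 -m handwheel '[[[0.019,0.034,0,0,0],[0.019,0.034,0,0,0],[0.019,0.034,0,0,0],[0.01,0.017,0,0,0],[0,0,0,0,0],[0,0,0,0,0]]]'
python3 - <<'E'
from h import *
o=telemetry.get_obs();print(o["tool_pos"],o["orientation"],o["joint_pos"])
p=vision.snapshot("wrist");cv2.imwrite("pics/c_wrist.png",p["color"][:,:,::-1])
E
```

```text
clock: 3.12
tool_pos: [0.5405, 0.0881, 0.334]
orientation: [-180.0, -0.0, 1.7]
force: [1.1, 0.5, -0.4]
opening: 0.0875
clock: 3.62
tool_pos: [0.6105, -0.0282, 0.3328]
orientation: [180.0, 0.1, 1.5]
force: [-0.4, -0.6, -1.2]
opening: 0.0873
[ 0.61052967 -0.02818074  0.33283854] [1.79991462e+02 6.76047156e-02 1.52844504e+00] [ 1.56416730e+01  1.21463753e+01  5.70892519e-01 -8.37258008e-03
 -7.84921634e+01  7.58884523e+01]
```

View pics/c_wrist.png

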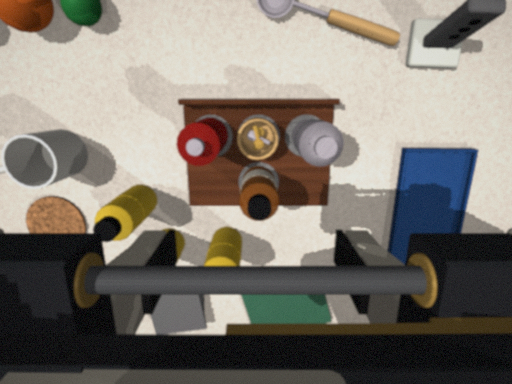

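```bash
python3 - <<'E'
from h import *
np.set_printoptions(precision=4,suppress=True)
o=telemetry.get_obs();p=vision.snapshot("wrist");c=p["color"][:,:,::-1]
s=vision.snapshot("scene");t=vision.snapshot("top")
cv2.imwrite("pics/d_wrist.png",cv2.resize(c[90:220,170:350],None,fx=4.4,fy=4.4,interpolation=cv2.INTER_CUBIC))
cv2.imwrite("pics/d_scene.png",cv2.resize(s["color"][150:260,180:300,::-1],None,fx=5,fy=5,interpolation=cv2.INTER_CUBIC))
Z=dict(shaker_mid=.071,bottle_mid=.071,mill_mid=.071,bowl_mid=.027,board=0,tray=0,coaster=0,mug_mid=.04)
for k,z in Z.items():
    for r in place_of(k,p)[:4]:
            print(k,round(r["conf"],2),np.round(r["xy"],1),atz(p,r["xy"],z,o)[:2])
E
```

```text
shaker_mid 0.73 [317.5 137.5] [ 0.6454 -0.1062]
bottle_mid 0.82 [226.5 254.1] [0.477  0.0101]
bottle_mid 0.78 [261.6 193.7] [ 0.5684 -0.0371]
mill_mid 0.63 [205.4 139.3] [0.6392 0.0373]
mill_mid 0.43 [ 45.5 157.8] [0.6099 0.2477]
tray 0.72 [421.5 234.7] [ 0.4836 -0.3064]
coaster 0.71 [ 57.9 222.8] [0.4887 0.2929]
mug_mid 0.64 [ 49.8 159.8] [0.6012 0.263 ]
```

View pics/d_wrist.png

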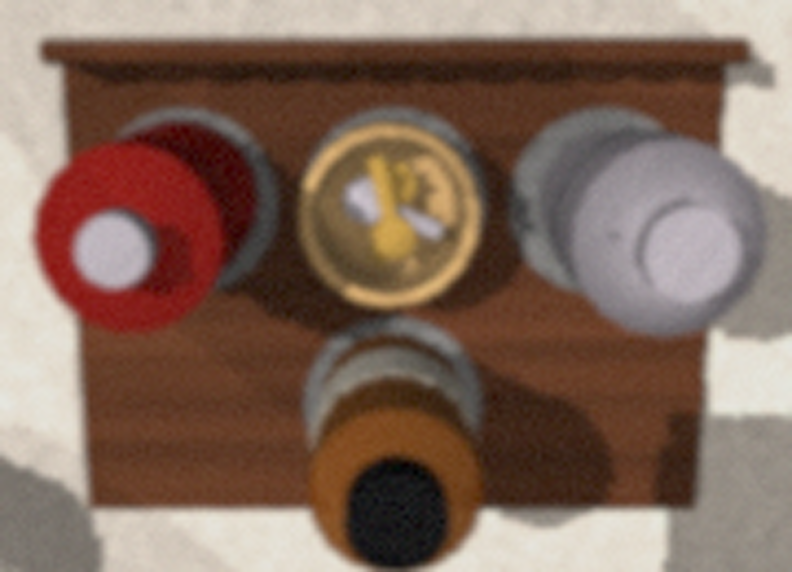

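View pics/d_scene.png

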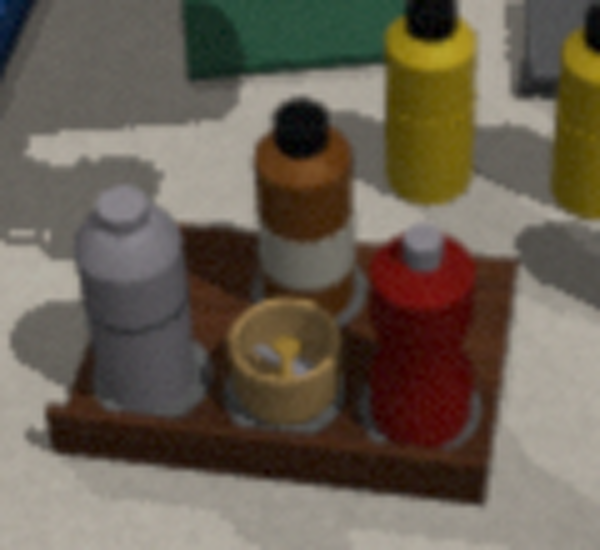

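```bash
python3 - <<'E'
from h import *
np.set_printoptions(precision=4,suppress=True)
o=telemetry.get_obs();P=dict(w=vision.snapshot("wrist"),t=vision.snapshot("top"),s=vision.snapshot("scene"))
sc=dict(w=(4.4,4.4,170,90),t=(5,4.6,170,120),s=(5,5,180,150))
F=dict(mill=(.136,dict(w=(113,250),t=(340,108),s=(423,236))),shaker=(.136,dict(w=(692,252),t=(681,108),s=(123,202))),
 bottle=(.136,dict(w=(397,515),t=(509,265),s=(301,118))),bowl=(.048,dict(w=(391,215),t=(494,158),s=(286,338))),
 fl=(.006,dict(w=(93,505),t=(264,385),s=(518,260))),fr=(.006,dict(w=(694,505),t=(727,385))))
for k,(z,d) in F.items():
    rs=[]
    for v,c in d.items():
        a=sc[v]; xy=((c[0]+.5)/a[0]-.5+a[2],(c[1]+.5)/a[1]-.5+a[3])
        print(k,v,atz(P[v],xy,z,o)[:2],end=' '); rs.append(ray(P[v],xy,o))
    print(tri(rs))
E
```

```text
mill w [0.6392 0.0391] mill t [0.6364 0.0363] mill s [0.6366 0.0377] (array([0.6376, 0.0377, 0.1364]), [np.float64(0.002089485874390482), np.float64(0.0019131535989157648), np.float64(0.0005193380570979291)])
shaker w [ 0.6428 -0.1036] shaker t [ 0.6397 -0.1067] shaker s [ 0.6396 -0.1048] (array([ 0.6408, -0.105 ,  0.1359]), [np.float64(0.0023248009813549957), np.float64(0.001983509923726755), np.float64(0.0010691133097984118)])
bottle w [ 0.5723 -0.0331] bottle t [ 0.5655 -0.0352] bottle s [ 0.5691 -0.0342] (array([ 0.5679, -0.0345,  0.1324]), [np.float64(0.0032457006343140265), np.float64(0.0019262001620825651), np.float64(0.0017256224447220287)])
bowl w [ 0.6397 -0.0304] bowl t [ 0.6354 -0.0327] bowl s [ 0.6364 -0.0309] (array([ 0.6372, -0.0314,  0.0473]), [np.float64(0.002586253325218821), np.float64(0.0021087778251186575), np.float64(0.001099191687903765)])
fl w [0.5285 0.0729] fl t [0.5242 0.072 ] fl s [0.5262 0.0734] (array([0.5256, 0.073 , 0.0038]), [np.float64(0.0020737110936070516), np.float64(0.0014105763685698326), np.float64(0.001122241386462946)])
fr w [ 0.5346 -0.1432] fr t [ 0.5283 -0.1466] (array([ 0.5298, -0.148 , -0.009 ]), [np.float64(0.0009744729547811018), np.float64(0.000974472954781021)])
```

```bash
python3 -m handwheel '[[[0.009,0.026,0,0,0],[0.01,0.026,0,0,0],[0.009,0.0256,0,0,0],[0,0,0.02,0,0],[0,0,0.035,0,0],[0,0,0.035,0,0],[0,0,0.035,0,0],[0,0,0.035,0,0],[0,0,0.03,0,0],[0,0,0.02,0,0],[0,0,0.014,0,0],[0,0,0.01,0,0],[0,0,0,0,0],[0,0,0,0,0]]]'
python3 - <<'E'
from h import *
o=telemetry.get_obs();print(o["tool_pos"],o["orientation"])
p=vision.snapshot("wrist");cv2.imwrite("pics/e_wrist.png",p["color"][:,:,::-1])
p=vision.snapshot("scene");cv2.imwrite("pics/e_scene.png",cv2.resize(p["color"][90:290,120:360,::-1],None,fx=3,fy=3,interpolation=cv2.INTER_CUBIC))
E
```

```text
clock: 5.53
tool_pos: [0.6408, -0.1039, 0.0996]
orientation: [180.0, 0.0, 1.7]
force: [1.1, -0.2, 0.8]
opening: 0.0874
[ 0.64075302 -0.10385984  0.09963262] [1.79983354e+02 2.33650745e-02 1.67965578e+00]
```

View pics/e_wrist.png

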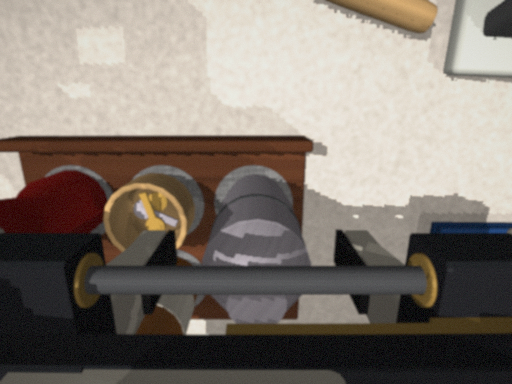

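View pics/e_scene.png

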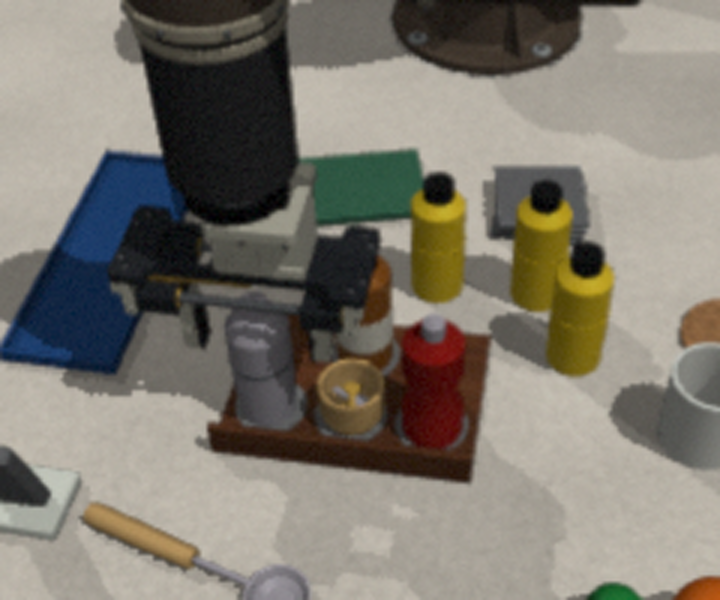

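```bash
python3 -m handwheel '[[[0,0,0,0,0.3],[0,0,0,0,0.5],[0,0,0,0,1],[0,0,0,0,1],[0,0,0,0,1],[0,0,0,0,1],[0,0,0,0,1],[0,0,0,0,1]]]'; python3 -m handwheel '[[[0,0,-0.005,0,1],[0,0,-0.01,0,1],[0,0,-0.02,0,1],[0,0,-0.025,0,1],[0,0,-0.01,0,1],[0,0,0,0,1]]]'
```

```text
clock: 6.3
tool_pos: [0.6407, -0.1038, 0.0997]
orientation: [180.0, -0.0, 1.7]
force: [-0.1, -0.4, 1.6]
opening: 0.0511
clock: 6.8
tool_pos: [0.6424, -0.1037, 0.1731]
orientation: [-180.0, -0.3, 1.7]
force: [0.5, -0.3, -2.0]
opening: 0.0514
```

```bash
python3 -m handwheel '[[[-0.005,0.013,0,0,1],[-0.0105,0.025,0,0,1],[-0.0105,0.025,0,0,1],[-0.0105,0.025,0,0,1],[-0.0105,0.025,0,0,1],[-0.0105,0.025,0,0,1],[-0.0105,0.025,0,0,1],[-0.0105,0.025,0,0,1],[-0.005,0.012,0,0,1],[0,0,0.01,0,1],[0,0,0.02,0,1],[0,0,0.02,0,1],[0,0,0.012,0,1],[0,0,0.005,0,1],[0,0,0.003,0,1],[0,0,0,0,1],[0,0,0,0,1]]]'
python3 - <<'E'
from h import *
o=telemetry.get_obs();print(o["tool_pos"],o["orientation"],o["force"])
p=vision.snapshot("scene");cv2.imwrite("pics/f_scene.png",cv2.resize(p["color"][90:290,80:320,::-1],None,fx=3,fy=3,interpolation=cv2.INTER_CUBIC))
E
```

```text
clock: 8.22
tool_pos: [0.5637, -0.3059, 0.1001]
orientation: [180.0, -0.1, 1.7]
force: [-0.1, 0.1, -2.8]
opening: 0.0517
[ 0.5636779  -0.30594234  0.10011551] [ 1.79975949e+02 -6.10196149e-02  1.71008271e+00] [-0.10019117  0.08198689 -2.76652444]
```

View pics/f_scene.png

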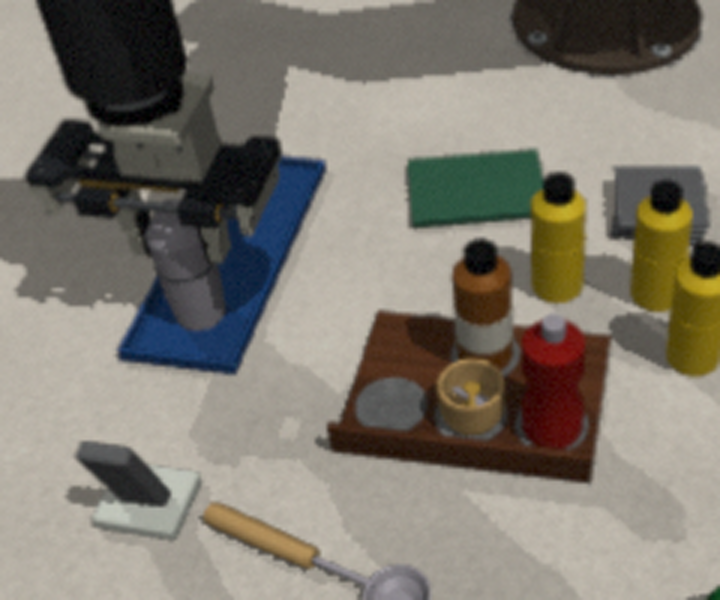

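```bash
python3 -m handwheel '[[[0,0,0.0015,0,1],[0,0,0,0,1],[0,0,0,0,0.4],[0,0,0,0,0.2],[0,0,0,0,0],[0,0,0,0,0],[0,0,0,0,0],[0,0,0,0,0],[0,0,-0.01,0,0],[0,0,-0.03,0,0],[0,0,-0.035,0,0],[0,0,-0.03,0,0],[0,0,0,0,0]]]'
```

```text
clock: 9.35
tool_pos: [0.5661, -0.3076, 0.2113]
orientation: [179.7, -0.6, 1.7]
force: [0.1, -0.3, 0.8]
opening: 0.0873
```

```bash
python3 -m handwheel '[[[0.001,-0.02,0,0,0],[0.0015,-0.035,0,0,0],[0.0015,-0.035,0,0,0],[0.0015,-0.035,0,0,0],[0.002,-0.035,0,0,0],[0.0015,-0.035,0,0,0],[0.0015,-0.035,0,0,0],[0.0015,-0.027,0,0,0],[0.001,-0.0145,0,0,0],[0,0,0,0,0],[0,0,0.02,0,0],[0,0,0.03,0,0],[0,0,0.03,0,0],[0,0,0.015,0,0],[0,0,0.007,0,0],[0,0,0.0025,0,0],[0,0,0,0,0],[0,0,0,0,0]]]'
python3 - <<'E'
from h import *
o=telemetry.get_obs();print(o["tool_pos"],o["orientation"],o["force"])
p=vision.snapshot("scene");cv2.imwrite("pics/g_scene.png",cv2.resize(p["color"][90:290,80:320,::-1],None,fx=3,fy=3,interpolation=cv2.INTER_CUBIC))
p=vision.snapshot("wrist");cv2.imwrite("pics/g_wrist.png",p["color"][:,:,::-1])
E
```

```text
clock: 10.85
tool_pos: [0.5689, -0.0344, 0.0998]
orientation: [-180.0, -0.1, 1.7]
force: [0.5, -0.5, -0.4]
opening: 0.0873
[ 0.5689389  -0.03442823  0.09981945] [-1.79992829e+02 -1.07403256e-01  1.67477820e+00] [ 0.49000305 -0.4616951  -0.35447784]
```

View pics/g_scene.png

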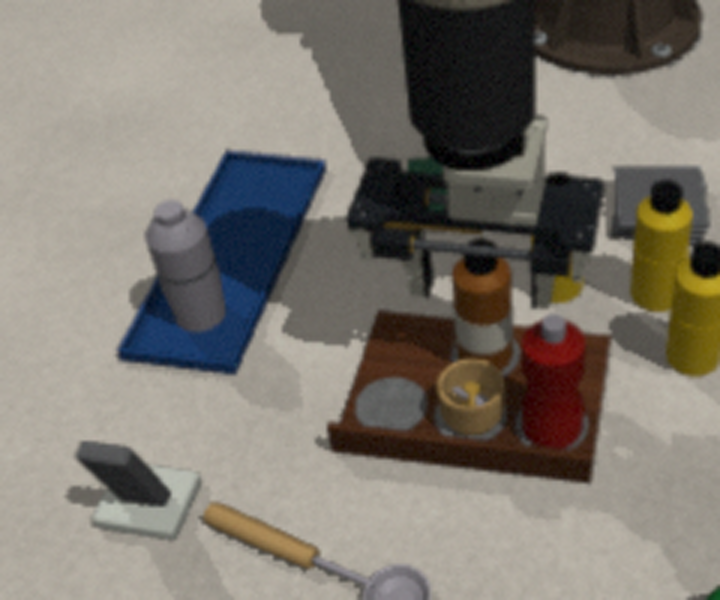

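View pics/g_wrist.png

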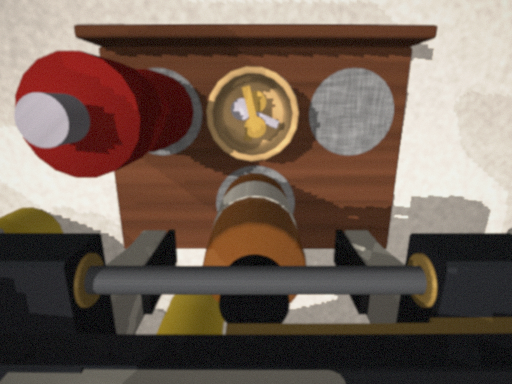

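```bash
python3 -m handwheel '[[[0,0,0,0,0.3],[0,0,0,0,0.5],[0,0,0,0,1],[0,0,0,0,1],[0,0,0,0,1],[0,0,0,0,1],[0,0,0,0,1],[0,0,0,0,1],[0,0,-0.005,0,1],[0,0,-0.01,0,1],[0,0,-0.02,0,1],[0,0,-0.025,0,1],[0,0,-0.01,0,1],[0,0,0,0,1]]]' && python3 -m handwheel '[[[-0.006,0.0162,0,0,1],[-0.011,0.0305,0,0,1],[-0.011,0.0305,0,0,1],[-0.011,0.0305,0,0,1],[-0.011,0.0305,0,0,1],[-0.011,0.0305,0,0,1],[-0.011,0.0305,0,0,1],[-0.011,0.0305,0,0,1],[-0.011,0.0305,0,0,1],[-0.004,0.011,0,0,1],[0,0,0,0,1],[0,0,0.01,0,1],[0,0,0.02,0,1],[0,0,0.02,0,1],[0,0,0.012,0,1],[0,0,0.005,0,1],[0,0,0.003,0,1],[0,0,0,0,1],[0,0,0,0,1]]]'
python3 - <<'E'
from h import *
o=telemetry.get_obs();print(o["tool_pos"],o["orientation"],o["force"])
p=vision.snapshot("scene");cv2.imwrite("pics/h_scene.png",cv2.resize(p["color"][90:290,80:320,::-1],None,fx=3,fy=3,interpolation=cv2.INTER_CUBIC))
E
```

```text
clock: 12.12
tool_pos: [0.5697, -0.0341, 0.1717]
orientation: [-180.0, -0.3, 1.7]
force: [1.0, -0.7, -3.3]
opening: 0.0495
clock: 13.7
tool_pos: [0.4786, -0.3078, 0.0987]
orientation: [180.0, -0.0, 1.7]
force: [0.2, -0.9, -3.8]
opening: 0.0491
[ 0.47863774 -0.3077866   0.09874784] [ 1.79985560e+02 -4.09305845e-02  1.73023393e+00] [ 0.23308506 -0.85339484 -3.75324078]
```

View pics/h_scene.png

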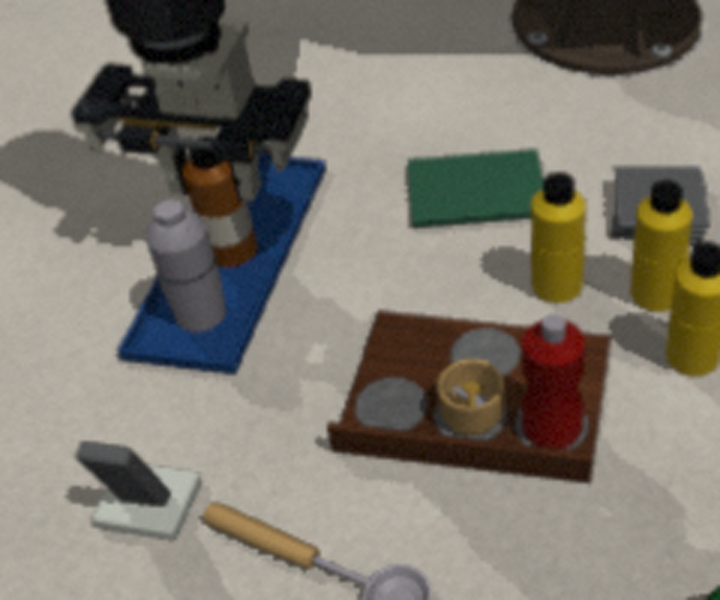

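```bash
python3 -m handwheel '[[[0,0,0.001,0,1],[0,0,0,0,1],[0,0,0,0,0.4],[0,0,0,0,0.2],[0,0,0,0,0],[0,0,0,0,0],[0,0,0,0,0],[0,0,0,0,0],[0,0,-0.01,0,0],[0,0,-0.03,0,0],[0,0,-0.035,0,0],[0,0,-0.03,0,0],[0,0,0,0,0]]]' && python3 -m handwheel '[[[0.008,-0.0155,0,0,0],[0.0154,-0.031,0,0,0],[0.0154,-0.031,0,0,0],[0.0154,-0.031,0,0,0],[0.0154,-0.031,0,0,0],[0.0154,-0.031,0,0,0],[0.0154,-0.031,0,0,0],[0.0154,-0.031,0,0,0],[0.0154,-0.031,0,0,0],[0.0154,-0.031,0,0,0],[0.0154,-0.031,0,0,0],[0.0073,-0.0149,0,0,0],[0,0,0,0,0],[0,0,0.02,0,0],[0,0,0.03,0,0],[0,0,0.025,0,0],[0,0,0.015,0,0],[0,0,0.008,0,0],[0,0,0.004,0,0],[0,0,0,0,0]]]'
python3 - <<'E'
from h import *
o=telemetry.get_obs();print(o["tool_pos"],o["orientation"],o["force"])
p=vision.snapshot("scene");cv2.imwrite("pics/i_scene.png",cv2.resize(p["color"][90:290,80:320,::-1],None,fx=3,fy=3,interpolation=cv2.INTER_CUBIC))
p=vision.snapshot("wrist");cv2.imwrite("pics/i_wrist.png",p["color"][:,:,::-1])
E
```

```text
clock: 14.83
tool_pos: [0.4811, -0.3098, 0.2103]
orientation: [179.7, -0.5, 1.7]
force: [1.6, -0.0, 0.3]
opening: 0.0874
clock: 16.5
tool_pos: [0.6372, 0.0364, 0.1005]
orientation: [180.0, 0.0, 1.7]
force: [-0.0, 0.1, 0.9]
opening: 0.0875
[0.63718818 0.03643803 0.10053824] [1.79984925e+02 2.64672797e-02 1.65551674e+00] [-0.01720488  0.12228674  0.86919594]
```

View pics/i_scene.png

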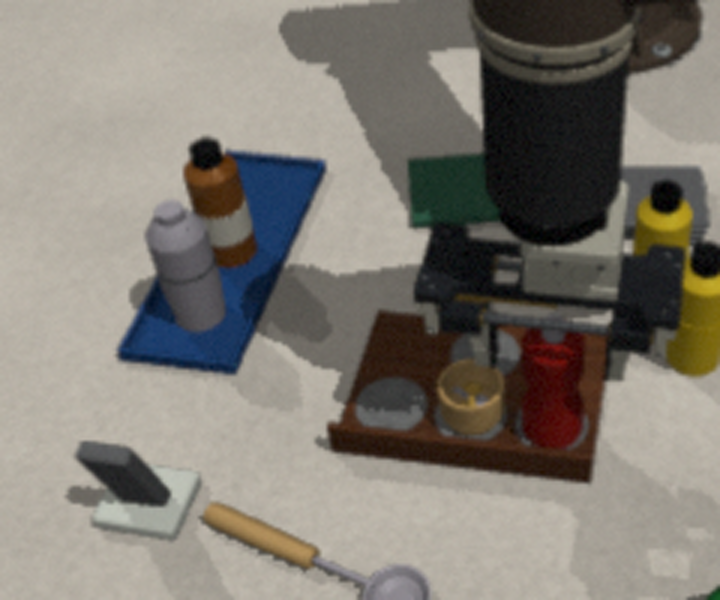

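View pics/i_wrist.png

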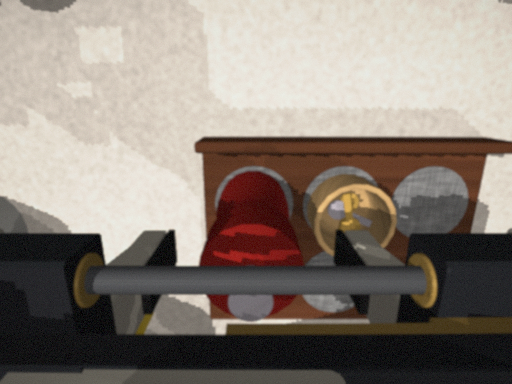

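```bash
python3 -m handwheel '[[[0,0,0,0,0.3],[0,0,0,0,0.5],[0,0,0,0,1],[0,0,0,0,1],[0,0,0,0,1],[0,0,0,0,1],[0,0,0,0,1],[0,0,0,0,1],[0,0,-0.005,0,1],[0,0,-0.01,0,1],[0,0,-0.02,0,1],[0,0,-0.025,0,1],[0,0,-0.01,0,1],[0,0,0,0,1]]]' && python3 -m handwheel '[[[-0.0065,0.007,0,0,1],[-0.0235,0.024,0,0,1],[-0.0235,0.024,0,0,1],[-0.0235,0.024,0,0,1],[-0.0235,0.024,0,0,1],[-0.0235,0.024,0,0,1],[-0.0235,0.024,0,0,1],[-0.0235,0.024,0,0,1],[-0.0235,0.024,0,0,1],[-0.0235,0.024,0,0,1],[-0.0065,0.007,0,0,1],[-0.0075,0.0275,0,0,1],[-0.0075,0.0275,0,0,1],[-0.0075,0.0275,0,0,1],[-0.0055,0.0195,0,0,1],[-0.002,0.008,0,0,1],[0,0,0,0,1]]]' && python3 -m handwheel '[[[0,0,0.01,0,1],[0,0,0.02,0,1],[0,0,0.02,0,1],[0,0,0.012,0,1],[0,0,0.005,0,1],[0,0,0.003,0,1],[0,0,0,0,1],[0,0,0,0,1]]]'
python3 - <<'E'
from h import *
o=telemetry.get_obs();print(o["tool_pos"],o["orientation"],o["force"])
p=vision.snapshot("scene");cv2.imwrite("pics/j_scene.png",cv2.resize(p["color"][90:290,80:320,::-1],None,fx=3,fy=3,interpolation=cv2.INTER_CUBIC))
E
```

```text
clock: 17.77
tool_pos: [0.639, 0.0373, 0.1741]
orientation: [-179.9, -0.3, 1.7]
force: [0.6, 0.4, -2.9]
opening: 0.0492
clock: 19.18
tool_pos: [0.3913, -0.3114, 0.1692]
orientation: [-179.9, 0.1, 1.5]
force: [-0.4, -0.1, -2.1]
opening: 0.0494
clock: 19.85
tool_pos: [0.3934, -0.31, 0.1009]
orientation: [180.0, -0.0, 1.7]
force: [0.3, -0.1, -2.7]
opening: 0.0493
[ 0.39336756 -0.31002762  0.10087813] [ 1.79981444e+02 -4.11549804e-02  1.72264950e+00] [ 0.32551216 -0.0894567  -2.73135811]
```

View pics/j_scene.png

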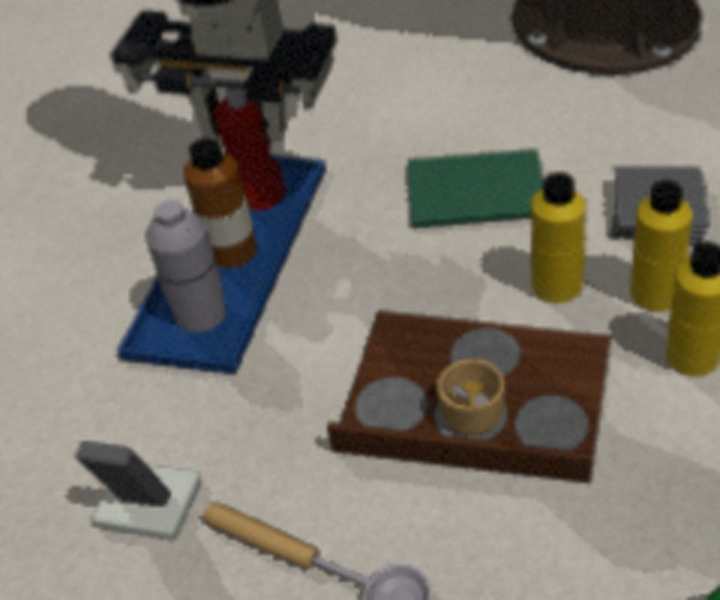

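```bash
python3 -m handwheel '[[[0,0,0.0015,0,1],[0,0,0,0,1],[0,0,0,0,0.4],[0,0,0,0,0.2],[0,0,0,0,0],[0,0,0,0,0],[0,0,0,0,0],[0,0,0,0,0],[0,0,-0.01,0,0],[0,0,-0.03,0,0],[0,0,-0.035,0,0],[0,0,-0.035,0,0],[0,0,-0.01,0,0],[0,0,0,0,0]]]' && python3 -m handwheel '[[[0.0107,-0.0136,0,0,0],[0.0215,-0.0273,0,0,0],[0.0215,-0.0273,0,0,0],[0.0215,-0.0273,0,0,0],[0.0215,-0.0273,0,0,0],[0.0215,-0.0273,0,0,0],[0.0215,-0.0273,0,0,0],[0.0215,-0.0273,0,0,0],[0.0215,-0.0273,0,0,0],[0.0215,-0.0273,0,0,0],[0.0107,-0.0136,0,0,0],[0,0,0,0,0],[0,0,0,0,0],[0,0,0,0,0]]]'
python3 - <<'E'
from h import *
o=telemetry.get_obs();print(o["tool_pos"],o["orientation"],o["force"])
p=vision.snapshot("scene");cv2.imwrite("pics/k_scene.png",cv2.resize(p["color"][90:290,80:320,::-1],None,fx=3,fy=3,interpolation=cv2.INTER_CUBIC))
o=telemetry.get_obs();p=vision.snapshot("wrist");cv2.imwrite("pics/k_wrist.png",p["color"][:,:,::-1])
t=vision.snapshot("top")
for n,q in (("w",p),("t",t)):
  for k in("shaker_mid","bottle_mid","mill_mid"):
    for r in place_of(k,q)[:4]: print(n,k,r["conf"],atz(q,r["xy"],.07,o))
E
```

```text
clock: 21.07
tool_pos: [0.3946, -0.3112, 0.2236]
orientation: [179.8, -0.4, 1.7]
force: [0.6, -0.4, -0.5]
opening: 0.0875
clock: 22.23
tool_pos: [0.599, -0.0317, 0.2187]
orientation: [180.0, 0.1, 1.7]
force: [-0.8, -0.1, -0.1]
opening: 0.0876
[ 0.59899888 -0.03168203  0.21868898] [1.79990204e+02 6.54859956e-02 1.67020499e+00] [-0.80089562 -0.07928255 -0.1310263 ]
w bottle_mid 0.95 [0.47132004 0.01477587 0.07      ]
w bottle_mid 0.89 [0.53968093 0.14735353 0.07      ]
t shaker_mid 0.85 [ 0.56987136 -0.30374291  0.07      ]
t shaker_mid 0.5 [ 0.61610127 -0.03157415  0.07      ]
t bottle_mid 0.91 [0.46050747 0.09885258 0.07      ]
t bottle_mid 0.88 [0.53025222 0.14829686 0.07      ]
t bottle_mid 0.66 [ 0.47258296 -0.30913053  0.07      ]
t bottle_mid 0.58 [0.45866859 0.01546796 0.07      ]
t mill_mid 0.77 [ 0.39080329 -0.30338357  0.07      ]
```

View pics/k_scene.png

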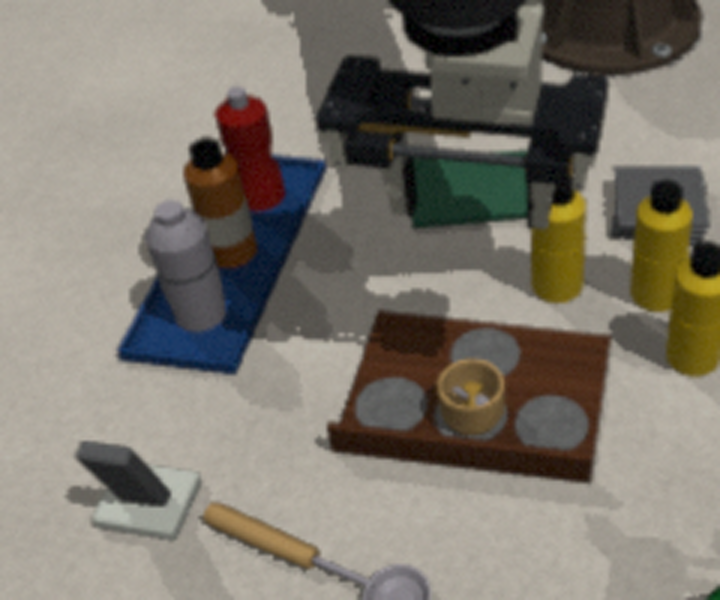

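View pics/k_wrist.png

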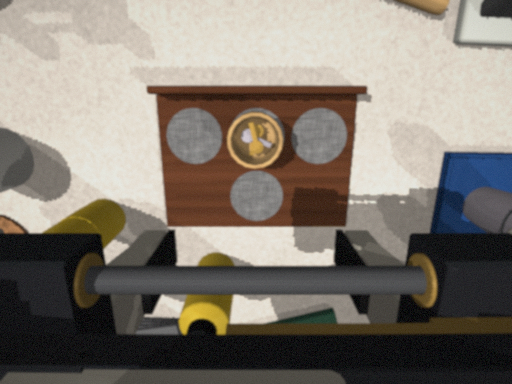

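```bash
python3 - <<'E'
from h import *
np.set_printoptions(precision=4,suppress=True)
o=telemetry.get_obs();p=vision.snapshot("wrist");c=p["color"]
for n,q,z in [("mill",(195,135.5),.006),("shaker",(319.5,135.5),.006),("bottle",(257,195.5),.006),("bowl",(255.5,139),.048)]: print(n,atz(p,q,z,o))
hsv=cv2.cvtColor(c,cv2.COLOR_RGB2HSV)
m=((hsv[:,:,1]<50)).astype(np.uint8); m[:100]=0;m[222:]=0;m[:,:168]=0;m[:,345:]=0
k,l,s,ce=cv2.connectedComponentsWithStats(m)
for i in range(1,k):
    if s[i,4]>800: print(s[i],ce[i],atz(p,ce[i],.006,o))
for b in recognise("bowl_mid",p)[:1]: print(b,atz(p,b["xy"],.04,o))
E
```

```text
mill [0.6386 0.0371 0.006 ]
shaker [ 0.6425 -0.1027  0.006 ]
bottle [ 0.5702 -0.0346  0.006 ]
bowl [ 0.6414 -0.0308  0.048 ]
[ 168  109   54   56 2389] [194.4069 136.1595] [0.6379 0.0378 0.006 ]
[ 292  109   53   56 2377] [318.6744 136.2268] [ 0.6416 -0.1018  0.006 ]
[ 231  171   52   50 2037] [256.5464 195.9342] [ 0.5696 -0.0341  0.006 ]
{'xy': [254.4, 138.1], 'conf': 0.67} [ 0.6413 -0.0296  0.04  ]
```

```bash
python3 -m handwheel '[[[0.02,0,0.02,0,0],[0.0205,0,0.03,0,0],[0,0,0.035,0,0],[0,0,0.035,0,0],[0,0,0.025,0,0],[0,0,0.02,0,0],[0,0,0.012,0,0],[0,0,0.006,0,0],[0,0,0.002,0,0],[0,0,0,0,0],[0,0,0,0,0]]]'
python3 - <<'E'
from h import *
o=telemetry.get_obs();print(o["tool_pos"],o["orientation"],o["force"])
p=vision.snapshot("scene");cv2.imwrite("pics/l_scene.png",cv2.resize(p["color"][90:290,80:320,::-1],None,fx=3,fy=3,interpolation=cv2.INTER_CUBIC))
o=telemetry.get_obs();p=vision.snapshot("wrist");cv2.imwrite("pics/l_wrist.png",p["color"][:,:,::-1])
E
```

```text
clock: 23.7
tool_pos: [0.6411, -0.0299, 0.0354]
orientation: [-180.0, -0.1, 1.7]
force: [0.2, -0.9, 0.7]
opening: 0.0873
[ 0.64107894 -0.02994632  0.03542317] [-1.79987109e+02 -1.18857848e-01  1.69062675e+00] [ 0.17301551 -0.89914622  0.67512176]
```

View pics/l_scene.png

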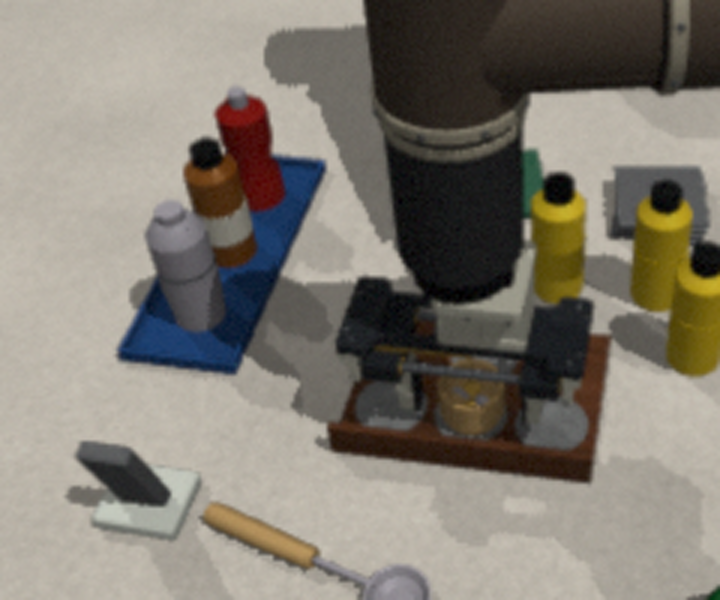

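View pics/l_wrist.png

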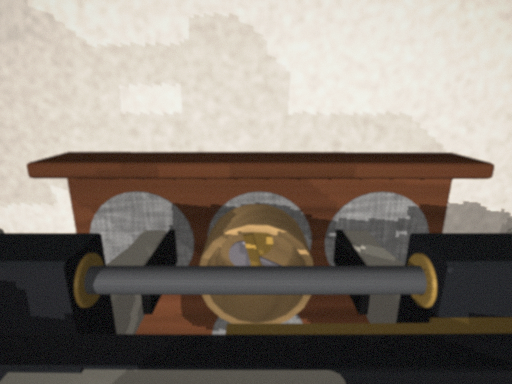

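```bash
python3 -m handwheel '[[[0,0,0,0,0.2],[0,0,0,0,0.3],[0,0,0,0,1],[0,0,0,0,1],[0,0,0,0,1],[0,0,0,0,1],[0,0,0,0,1],[0,0,-0.005,0,1],[0,0,-0.015,0,1],[0,0,-0.03,0,1],[0,0,-0.035,0,1],[0,0,-0.035,0,1],[0,0,-0.03,0,1],[0,0,-0.01,0,1],[0,0,0,0,1]]]' && python3 -m handwheel '[[[-0.0073,-0.0163,0,0,1],[-0.0145,-0.0326,0,0,1],[-0.0145,-0.0326,0,0,1],[-0.0145,-0.0326,0,0,1],[-0.0145,-0.0326,0,0,1],[-0.0145,-0.0326,0,0,1],[-0.0145,-0.0326,0,0,1],[-0.0145,-0.0326,0,0,1],[-0.0145,-0.0326,0,0,1],[-0.0145,-0.0326,0,0,1],[-0.0073,-0.0163,0,0,1],[0,0,0,0,1],[0,0,0,0,1],[0,0,0,0,1]]]'
python3 - <<'E'
from h import *
p=vision.snapshot("scene");cv2.imwrite("pics/m_scene.png",cv2.resize(p["color"][90:290,240:480,::-1],None,fx=3,fy=3,interpolation=cv2.INTER_CUBIC))
o=telemetry.get_obs();p=vision.snapshot("wrist");cv2.imwrite("pics/m_wrist.png",p["color"][:,:,::-1])
print(o["tool_pos"],o["orientation"],o["force"])
E
```

```text
clock: 25.05
tool_pos: [0.6417, -0.0299, 0.198]
orientation: [-180.0, -0.3, 1.7]
force: [0.4, -0.3, -1.7]
opening: 0.0558
clock: 26.22
tool_pos: [0.485, 0.2909, 0.1928]
orientation: [179.9, 0.1, 1.7]
force: [0.1, -0.2, -0.4]
opening: 0.0558
[0.48539274 0.29056934 0.1930916 ] [1.79932183e+02 7.57801190e-02 1.63506059e+00] [ 0.19595661 -1.36956317 -2.19517382]
```

View pics/m_scene.png

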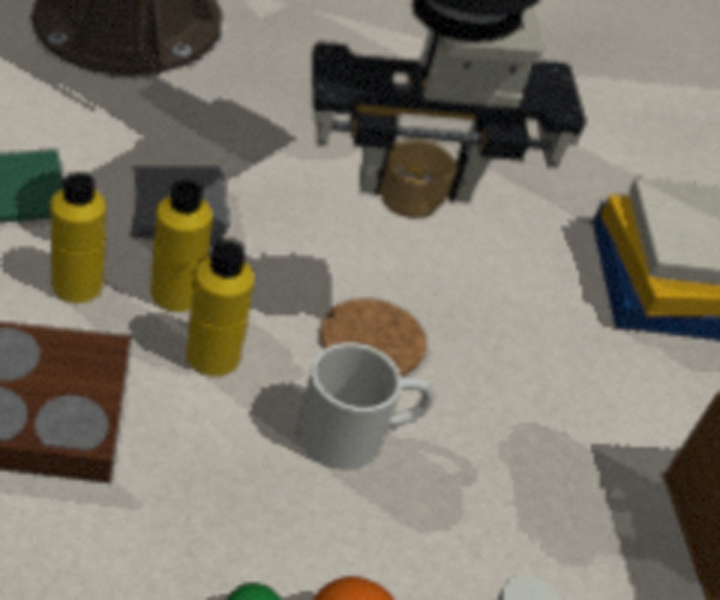

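View pics/m_wrist.png

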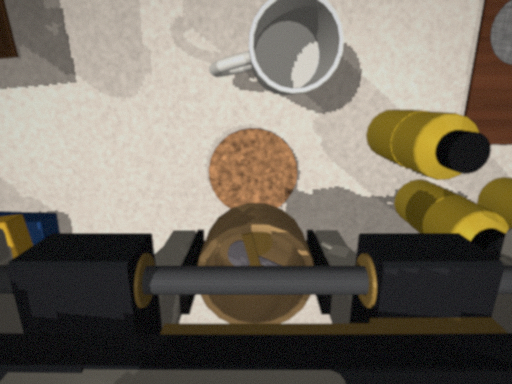

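```bash
python3 - <<'E'
from h import *
np.set_printoptions(precision=4,suppress=True)
o=telemetry.get_obs();p=vision.snapshot("wrist");t=vision.snapshot("top")
for k,z in(("coaster",.006),):
  for s in silhouettes(k,p)[:1]:
    m=s["region"].astype(np.uint8);cn=max(cv2.findContours(m,0,cv2.CHAIN_APPROX_NONE)[0],key=cv2.contourArea)[:,0].astype(float)
    w=np.array([atz(p,q,z,o)[:2] for q in cn]); print(w.min(0),w.max(0))
    # circle fit w. fixed radius robust
    from scipy.optimize import least_squares
    f=least_squares(lambda c:np.linalg.norm(w-c,axis=1)-.048,[.4865,.2915],loss='soft_l1',f_scale=.001);print(f.x)
for q in place_of("coaster",p)[:1]: print(q["conf"],atz(p,q["xy"],0,o))
b=o["tool_pos"]+np.array([0,0,.0085])
# bowl rim: left-right outer edges & project check
for dx in(-.006,-.004,-.002,0,.002):
    a=np.linspace(0,2*np.pi,60);pts=np.c_[o["tool_pos"][0]+dx+.028*np.cos(a),o["tool_pos"][1]+.028*np.sin(a),np.full(60,o["tool_pos"][2]+.048-.0354)]
    uv=proj(p,pts,o);print(dx,uv.min(0),uv.max(0))
for s in silhouettes("bowl_mid",p)[:1]:
    ys,xs=np.where(s["region"]);print(xs.min(),xs.max(),ys.min(),ys.max())
cv2.imwrite("pics/n.png",cv2.resize(p["color"][190:340,180:330,::-1],None,fx=4,fy=4,interpolation=cv2.INTER_CUBIC))
E
```

```text
[0.4496 0.2467] [0.5367 0.3381]
[0.4895 0.2928]
0.66 [0.4882 0.2947 0.    ]
-0.006 [195.8862 231.8754] [314.6527 335.5502]
-0.004 [195.7645 227.7168] [315.0057 332.2319]
-0.002 [195.6421 223.5232] [315.3613 328.8877]
0 [195.519  219.2944] [315.7195 325.5173]
0.002 [195.3951 215.0299] [316.0803 322.1204]
199 311 202 323
```

View pics/n.png

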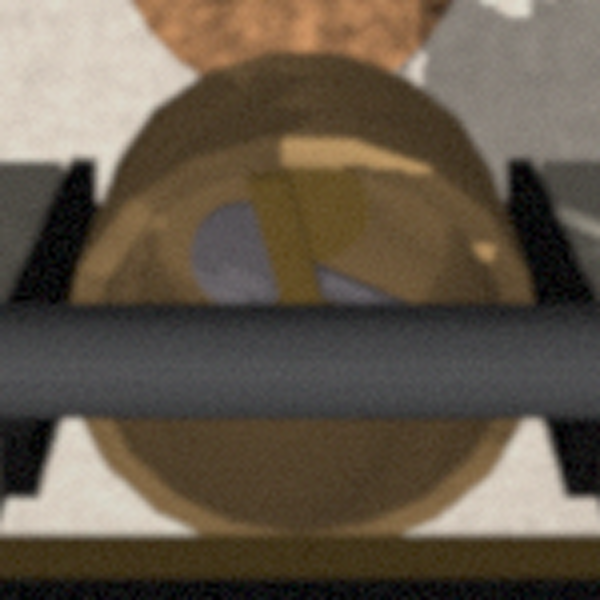

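```bash
python3 -m handwheel '[[[0.0023,-0.0014,0.01,0,1],[0,0,0.025,0,1],[0,0,0.03,0,1],[0,0,0.03,0,1],[0,0,0.025,0,1],[0,0,0.015,0,1],[0,0,0.01,0,1],[0,0,0.006,0,1],[0,0,0.003,0,1],[0,0,0,0,1],[0,0,0,0,1],[0,0,0,0,1]]]'
python3 - <<'E'
from h import *
p=vision.snapshot("scene");cv2.imwrite("pics/o_scene.png",cv2.resize(p["color"][90:290,240:480,::-1],None,fx=3,fy=3,interpolation=cv2.INTER_CUBIC))
o=telemetry.get_obs()
print(o["tool_pos"],o["orientation"],o["force"])
E
```

```text
clock: 27.57
tool_pos: [0.4884, 0.2935, 0.0411]
orientation: [-179.9, -0.1, 1.7]
force: [-0.2, -0.2, -1.7]
opening: 0.0562
[0.4883248  0.29350097 0.04111533] [-1.79918602e+02 -7.75818065e-02  1.67933526e+00] [-0.31491389 -0.12535963 -1.02870717]
```

View pics/o_scene.png

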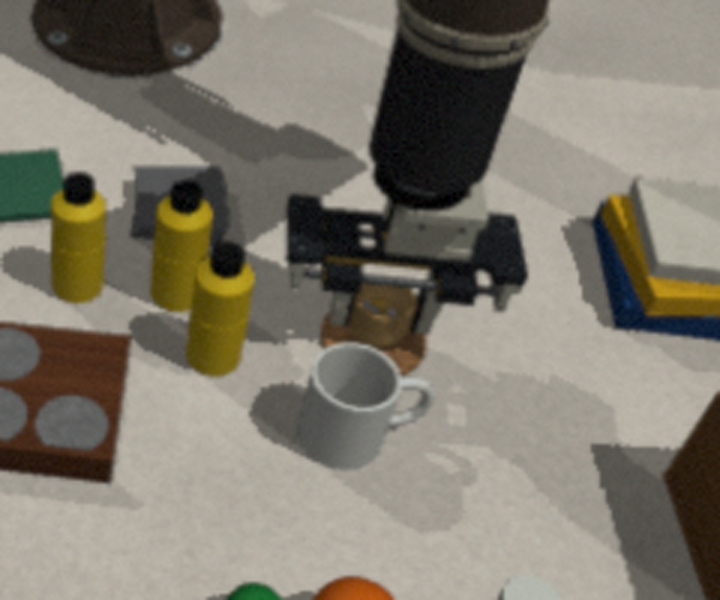

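```bash
python3 -m handwheel '[[[0,0,0.003,0,1],[0,0,0.002,0,1],[0,0,0,0,1],[0,0,0,0,1]]]'; python3 -m handwheel '[[[0,0,0.001,0,1],[0,0,0,0,1],[0,0,0,0,1]]]'
```

```text
clock: 27.95
tool_pos: [0.4878, 0.2929, 0.035]
orientation: [180.0, 0.0, 1.7]
force: [-0.9, -0.6, -1.4]
opening: 0.056
clock: 28.2
tool_pos: [0.4879, 0.2931, 0.0341]
orientation: [-180.0, -0.0, 1.7]
force: [0.3, 0.8, -1.0]
opening: 0.0555
```

```bash
python3 -m handwheel '[[[0,0,0.001,0,1],[0,0,0,0,1],[0,0,0,0,1]]]'; python3 -m handwheel '[[[0,0,0.001,0,1],[0,0,0,0,1],[0,0,0,0,1]]]'
```

```text
clock: 28.45
tool_pos: [0.488, 0.2931, 0.034]
orientation: [-180.0, -0.0, 1.7]
force: [-1.9, -1.7, 8.9]
opening: 0.0559
clock: 28.7
tool_pos: [0.488, 0.2931, 0.034]
orientation: [-180.0, -0.1, 1.7]
force: [-7.3, -2.3, 18.8]
opening: 0.0563
```

```bash
python3 -m handwheel '[[[0,0,-0.0015,0,1],[0,0,0,0,1],[0,0,0,0,0.3],[0,0,0,0,0.2],[0,0,0,0,0],[0,0,0,0,0],[0,0,0,0,0],[0,0,0,0,0],[0,0,-0.01,0,0],[0,0,-0.03,0,0],[0,0,-0.035,0,0],[0,0,-0.035,0,0],[0,0,-0.035,0,0],[0,0,-0.025,0,0],[0,0,0,0,0],[0,0,0,0,0]]]'
python3 - <<'E'
from h import *
np.set_printoptions(precision=4,suppress=True)
s=vision.snapshot("scene");cv2.imwrite("pics/p_scene.png",cv2.resize(s["color"][90:290,240:480,::-1],None,fx=3,fy=3,interpolation=cv2.INTER_CUBIC))
o=telemetry.get_obs();p=vision.snapshot("wrist");cv2.imwrite("pics/p_wrist.png",p["color"][:,:,::-1])
print(o["tool_pos"],o["orientation"],o["force"])
for n,q in (("w",p),("s",s)):
  for k,z in (("bowl_mid",.027),("coaster",0),("mug_mid",.04)):
    for r in place_of(k,q)[:1]: print(n,k,r["conf"],r["xy"],atz(q,r["xy"],z,o))
E
```

```text
clock: 30.03
tool_pos: [0.4884, 0.2936, 0.2062]
orientation: [-179.8, -0.2, 1.7]
force: [0.5, 0.1, -0.4]
opening: 0.0877
[0.4877 0.293  0.2045] [-179.9182   -0.0452    1.6663] [-0.3696 -0.403  -0.9634]
w bowl_mid 0.85 [254.7, 178.3] [0.4879 0.2938 0.027 ]
w mug_mid 0.65 [289.5, 56.8] [0.6051 0.2655 0.04  ]
s bowl_mid 0.72 [363.4, 194.8] [0.4828 0.2863 0.027 ]
s coaster 0.59 [362.4, 203.0] [0.4881 0.2887 0.    ]
s mug_mid 0.82 [356.4, 224.7] [0.6022 0.2651 0.04  ]
```

View pics/p_scene.png

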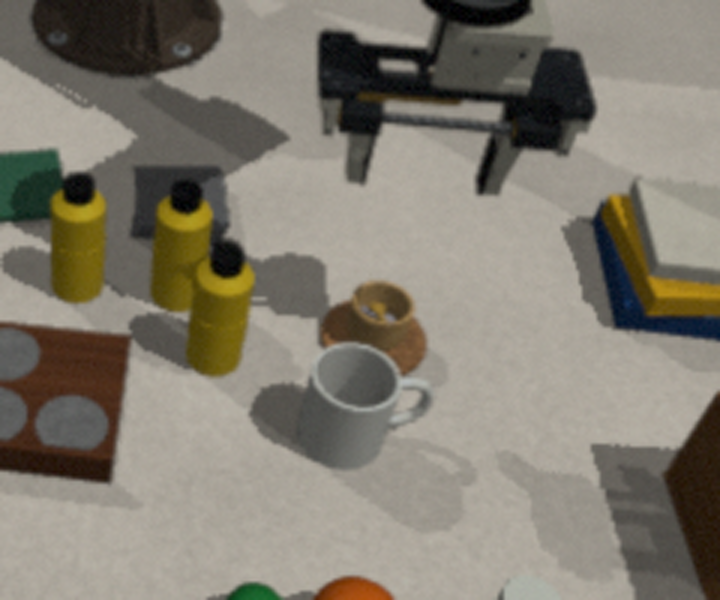

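View pics/p_wrist.png

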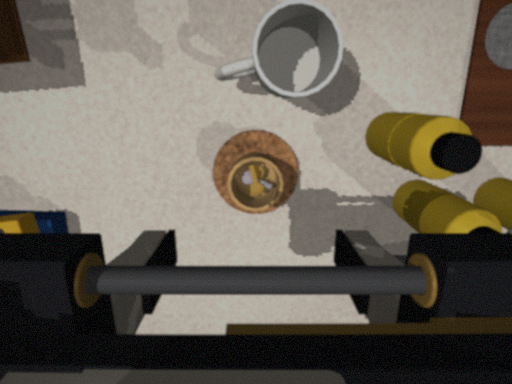

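```bash
python3 - <<'E'
from h import *
np.set_printoptions(precision=4,suppress=True)
o=telemetry.get_obs();p=vision.snapshot("wrist");c=p["color"]
cv2.imwrite("pics/q.png",cv2.resize(c[110:230,190:320,::-1],None,fx=5,fy=5,interpolation=cv2.INTER_CUBIC))
a=np.linspace(0,2*np.pi,40)
im=c[:,:,::-1].copy()
im=cv2.resize(im,None,fx=5,fy=5,interpolation=cv2.INTER_CUBIC)
for (x,y,r,z) in ((.489,.293,.048,.006),(.488,.293,.028,.048)):
    uv=proj(p,np.c_[x+r*np.cos(a),y+r*np.sin(a),np.full(40,z)],o); cv2.polylines(im,[np.int32((uv+.5)*5)],True,(0,255,0),1)
cv2.imwrite("pics/q.png",im[550:1150,950:1600])
E
```

```text
(no output)
```

View pics/q.png

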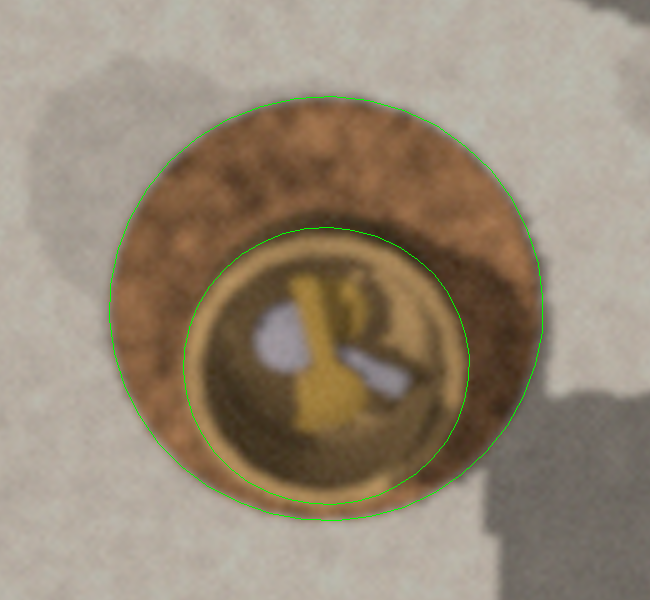

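```bash
python3 -m handwheel '[[[-0.0015,0.008,0,0,0],[-0.0068,0.0365,0,0,0],[-0.0068,0.0365,0,0,0],[-0.0068,0.0365,0,0,0],[-0.0068,0.0365,0,0,0],[-0.0068,0.0365,0,0,0],[-0.0068,0.0365,0,0,0],[-0.0068,0.0365,0,0,0],[-0.0068,0.0365,0,0,0],[-0.0068,0.0365,0,0,0],[-0.0068,0.0365,0,0,0],[-0.0068,0.0365,0,0,0],[-0.0068,0.0365,0,0,0],[-0.0068,0.0365,0,0,0],[-0.0068,0.0365,0,0,0],[-0.0068,0.0365,0,0,0],[-0.0068,0.0365,0,0,0],[-0.0015,0.008,0,0,0],[0,0,0,0,0],[0,0,0,0,0]]]'
python3 - <<'E'
from h import *
o=telemetry.get_obs();print(o["tool_pos"],o["orientation"],o["force"])
E
```

```text
clock: 32.15
tool_pos: [0.3928, -0.3104, 0.2032]
orientation: [-180.0, 0.0, 1.5]
force: [-0.0, 0.8, 0.3]
opening: 0.0878
[ 0.39277015 -0.31041136  0.20318033] [-1.79975502e+02  4.34109420e-02  1.54913968e+00] [-0.01001339  0.77989847  0.27477207]
```

```bash
python3 -m handwheel '[[[0.0005,0,0.02,0,0],[0,0,0.03,0,0],[0,0,0.025,0,0],[0,0,0.015,0,0],[0,0,0.009,0,0],[0,0,0.004,0,0],[0,0,0,0,0],[0,0,0,0,0]]]'
python3 - <<'E'
from h import *
o=telemetry.get_obs();print(o["tool_pos"],o["orientation"],o["force"])
p=vision.snapshot("wrist");cv2.imwrite("pics/r_wrist.png",p["color"][:,:,::-1])
E
```

```text
clock: 32.82
tool_pos: [0.3949, -0.3099, 0.1014]
orientation: [180.0, -0.1, 1.7]
force: [0.6, 0.3, -0.2]
opening: 0.0874
[ 0.39490077 -0.30985108  0.10143695] [ 1.79965949e+02 -6.54846771e-02  1.73210855e+00] [ 0.60920983  0.28166471 -0.1679178 ]
```

View pics/r_wrist.png

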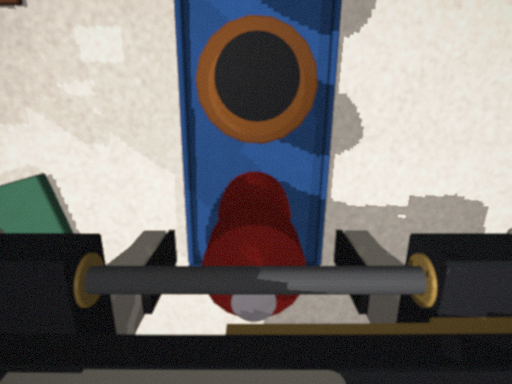

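```bash
python3 -m handwheel '[[[0,0,0,0,0.3],[0,0,0,0,0.5],[0,0,0,0,1],[0,0,0,0,1],[0,0,0,0,1],[0,0,0,0,1],[0,0,0,0,1],[0,0,0,0,1],[0,0,-0.005,0,1],[0,0,-0.01,0,1],[0,0,-0.02,0,1],[0,0,-0.025,0,1],[0,0,-0.01,0,1],[0,0,0,0,1]]]' && python3 -m handwheel '[[[0.003,-0.012,0,0,1],[0.007,-0.027,0,0,1],[0.007,-0.027,0,0,1],[0.0075,-0.027,0,0,1],[0.0075,-0.02,0,0,1],[0.0235,-0.024,0,0,1],[0.0235,-0.024,0,0,1],[0.0235,-0.024,0,0,1],[0.0235,-0.024,0,0,1],[0.0235,-0.024,0,0,1],[0.0235,-0.024,0,0,1],[0.0235,-0.024,0,0,1],[0.0235,-0.024,0,0,1],[0.0235,-0.024,0,0,1],[0.0071,-0.006,0,0,1],[0.003,-0.004,0,0,1],[0,0,0,0,1],[0,0,0,0,1]]]'
python3 - <<'E'
from h import *
o=telemetry.get_obs();print(o["tool_pos"],o["orientation"],o["force"])
E
```

```text
clock: 34.03
tool_pos: [0.3957, -0.3107, 0.1736]
orientation: [179.9, -0.3, 1.7]
force: [1.3, 0.3, -3.6]
opening: 0.0492
clock: 35.53
tool_pos: [0.6365, 0.0356, 0.1696]
orientation: [180.0, 0.1, 1.7]
force: [0.4, -0.9, -2.9]
opening: 0.0494
[0.63654166 0.03562806 0.16959833] [1.79981015e+02 1.12990086e-01 1.65515520e+00] [ 0.40575289 -0.92547131 -2.8626943 ]
```

```bash
python3 -m handwheel '[[[0.002,-0.0008,0.01,0,1],[0,0,0.02,0,1],[0,0,0.02,0,1],[0,0,0.01,0,1],[0,0,0.005,0,1],[0,0,0.001,0,1],[0,0,0,0,1],[0,0,0,0,1],[0,0,0,0,1]]]'
python3 - <<'E'
from h import *
o=telemetry.get_obs();print(o["tool_pos"],o["orientation"],o["force"])
p=vision.snapshot("scene");cv2.imwrite("pics/s_scene.png",cv2.resize(p["color"][90:290,80:320,::-1],None,fx=3,fy=3,interpolation=cv2.INTER_CUBIC))
p=vision.snapshot("wrist");cv2.imwrite("pics/s_wrist.png",p["color"][:,:,::-1])
E
```

```text
clock: 36.28
tool_pos: [0.6403, 0.0372, 0.1057]
orientation: [-180.0, -0.1, 1.7]
force: [-0.6, -1.1, -2.3]
opening: 0.0494
[0.64034792 0.03720402 0.10570445] [-1.79977299e+02 -1.05220596e-01  1.67713253e+00] [-0.56829341 -1.08412705 -2.26369807]
```

View pics/s_scene.png

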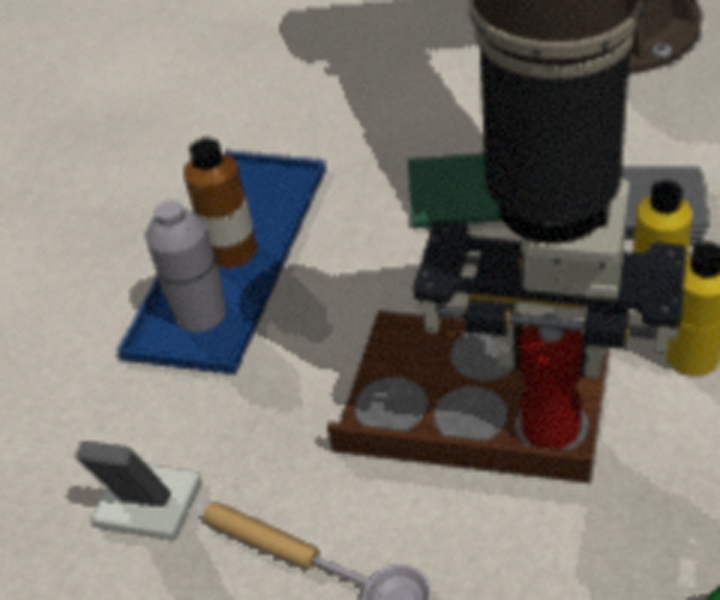

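View pics/s_wrist.png

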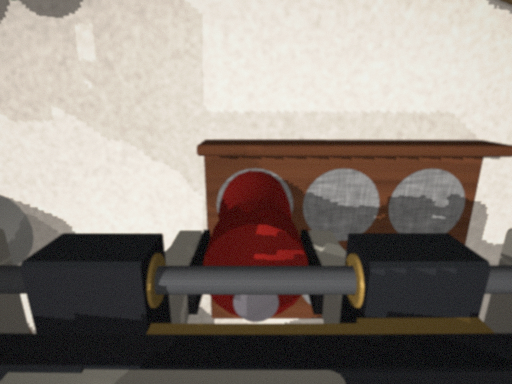

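```bash
python3 -m handwheel '[[[-0.001,0,0.002,0,1],[0,0,0.001,0,1],[0,0,0,0,1],[0,0,0,0,1]]]'; python3 -m handwheel '[[[0,0,0.001,0,1],[0,0,0,0,1],[0,0,0,0,1]]]'
```

```text
clock: 36.72
tool_pos: [0.6388, 0.0371, 0.1017]
orientation: [-180.0, -0.0, 1.7]
force: [-0.7, 0.9, -0.8]
opening: 0.0491
clock: 36.97
tool_pos: [0.6391, 0.0372, 0.1016]
orientation: [180.0, -0.1, 1.7]
force: [-2.7, -0.2, 5.4]
opening: 0.0493
```

```bash
python3 -m handwheel '[[[0,0,-0.0005,0,1],[0,0,0,0,0.4],[0,0,0,0,0.2],[0,0,0,0,0],[0,0,0,0,0],[0,0,0,0,0],[0,0,0,0,0],[0,0,-0.01,0,0],[0,0,-0.03,0,0],[0,0,-0.035,0,0],[0,0,-0.03,0,0],[0,0,0,0,0]]]' && python3 -m handwheel '[[[-0.0078,0.0151,0,0,0],[-0.0155,0.031,0,0,0],[-0.0155,0.031,0,0,0],[-0.0155,0.031,0,0,0],[-0.0155,0.031,0,0,0],[-0.0155,0.031,0,0,0],[-0.0155,0.031,0,0,0],[-0.0155,0.031,0,0,0],[-0.0155,0.031,0,0,0],[-0.0155,0.031,0,0,0],[-0.0155,0.031,0,0,0],[-0.0078,0.0151,0,0,0],[0,0,0,0,0],[0,0,0.02,0,0],[0,0,0.03,0,0],[0,0,0.025,0,0],[0,0,0.015,0,0],[0,0,0.008,0,0],[0,0,0.004,0,0],[0,0,0,0,0]]]'
python3 - <<'E'
from h import *
o=telemetry.get_obs();print(o["tool_pos"],o["orientation"],o["force"])
p=vision.snapshot("scene");cv2.imwrite("pics/t_scene.png",cv2.resize(p["color"][90:290,80:320,::-1],None,fx=3,fy=3,interpolation=cv2.INTER_CUBIC))
p=vision.snapshot("wrist");cv2.imwrite("pics/t_wrist.png",p["color"][:,:,::-1])
E
```

```text
clock: 37.97
tool_pos: [0.6421, 0.0374, 0.2143]
orientation: [-179.9, -0.6, 1.7]
force: [1.9, 0.3, 1.5]
opening: 0.0872
clock: 39.63
tool_pos: [0.478, -0.3078, 0.1039]
orientation: [-180.0, 0.0, 1.7]
force: [0.1, 0.1, 1.0]
opening: 0.087
[ 0.47803665 -0.30784297  0.10386537] [-1.79994304e+02  4.09569963e-02  1.68804007e+00] [0.07443941 0.07236229 1.01543878]
```

View pics/t_scene.png

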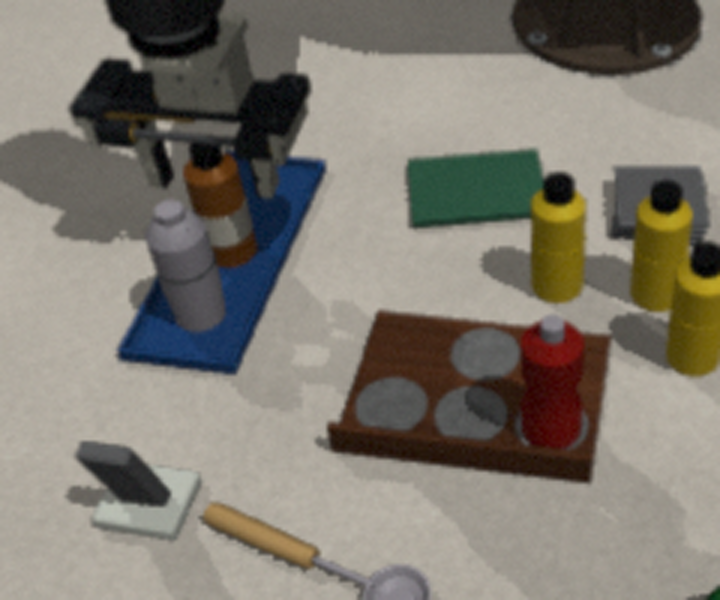

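View pics/t_wrist.png

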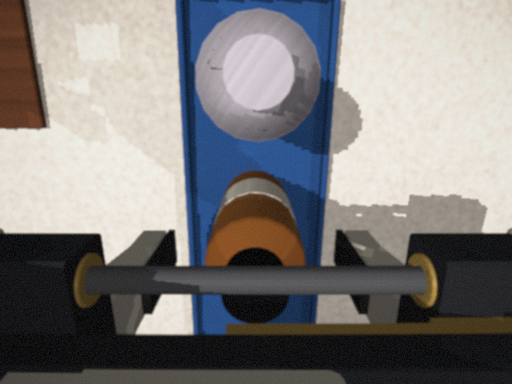

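```bash
python3 -m handwheel '[[[0,0,0.003,0,0],[0,0,0,0,0],[0,0,0,0,0.3],[0,0,0,0,0.5],[0,0,0,0,1],[0,0,0,0,1],[0,0,0,0,1],[0,0,0,0,1],[0,0,0,0,1],[0,0,0,0,1],[0,0,-0.005,0,1],[0,0,-0.01,0,1],[0,0,-0.02,0,1],[0,0,-0.025,0,1],[0,0,-0.01,0,1],[0,0,0,0,1]]]' && python3 -m handwheel '[[[0.0055,-0.0135,0,0,1],[0.011,-0.0305,0,0,1],[0.011,-0.0305,0,0,1],[0.011,-0.0305,0,0,1],[0.011,-0.0305,0,0,1],[0.011,-0.0305,0,0,1],[0.011,-0.0305,0,0,1],[0.011,-0.0305,0,0,1],[0.011,-0.0305,0,0,1],[0.0051,-0.0132,0,0,1],[0,0,0,0,1],[0,0,0,0,1],[0,0,0.01,0,1],[0,0,0.02,0,1],[0,0,0.02,0,1],[0,0,0.01,0,1],[0,0,0.005,0,1],[0,0,0,0,1],[0,0,0,0,1]]]'
python3 - <<'E'
from h import *
o=telemetry.get_obs();print(o["tool_pos"],o["orientation"],o["force"])
p=vision.snapshot("scene");cv2.imwrite("pics/u_scene.png",cv2.resize(p["color"][90:290,80:320,::-1],None,fx=3,fy=3,interpolation=cv2.INTER_CUBIC))
E
```

```text
clock: 41.07
tool_pos: [0.4797, -0.3085, 0.1742]
orientation: [179.9, -0.3, 1.7]
force: [0.6, -0.4, -3.9]
opening: 0.0491
clock: 42.65
tool_pos: [0.569, -0.035, 0.1063]
orientation: [180.0, -0.0, 1.6]
force: [0.6, -0.1, -2.9]
opening: 0.0493
[ 0.56898675 -0.03497848  0.10632606] [ 1.79984787e+02 -8.48186811e-03  1.64796366e+00] [ 0.60881941 -0.07017821 -2.94541454]
```

View pics/u_scene.png

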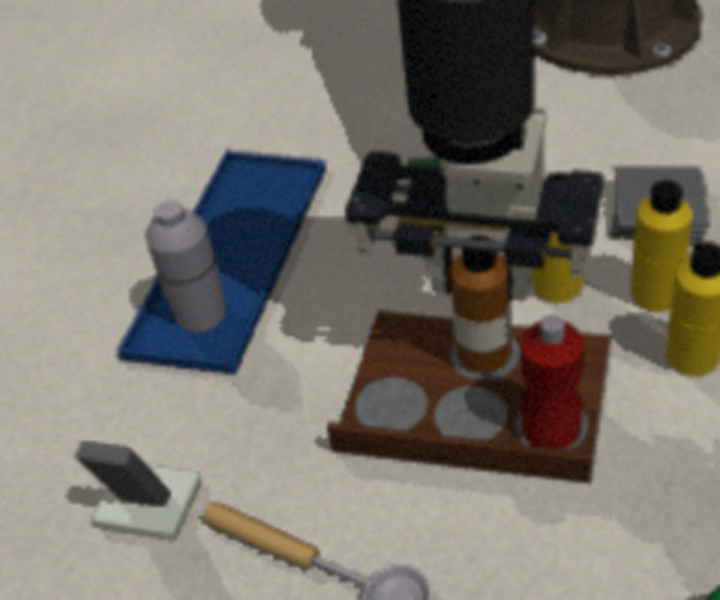

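Bottle is over its own round, held upright a few mm up; lower it until it touches.

```bash
python3 -m handwheel '[[[0,0,0.002,0,1],[0,0,0.002,0,1],[0,0,0,0,1],[0,0,0,0,1]]]'; python3 -m handwheel '[[[0,0,0.001,0,1],[0,0,0,0,1],[0,0,0,0,1]]]';
```

```text
clock: 43.03
tool_pos: [0.5688, -0.0345, 0.1023]
orientation: [-180.0, -0.0, 1.7]
force: [0.1, -0.8, -3.0]
opening: 0.0495
clock: 43.28
tool_pos: [0.5693, -0.0344, 0.102]
orientation: [180.0, -0.1, 1.7]
force: [-3.2, 0.2, 5.3]
opening: 0.0494
```

```bash
python3 -m handwheel '[[[0,0,0.001,0,1],[0,0,0,0,1],[0,0,0,0,1]]]'
```

```text
clock: 43.53
tool_pos: [0.5697, -0.0345, 0.1021]
orientation: [180.0, -0.1, 1.7]
force: [-3.7, 0.7, 13.2]
opening: 0.0492
```

```bash
python3 -m handwheel '[[[0,0,-0.0015,0,1],[0,0,0,0,0.4],[0,0,0,0,0.2],[0,0,0,0,0],[0,0,0,0,0],[0,0,0,0,0],[0,0,0,0,0],[0,0,-0.01,0,0],[0,0,-0.03,0,0],[0,0,-0.035,0,0],[0,0,-0.03,0,0],[0,0,0,0,0]]]' && python3 -m handwheel '[[[-0.001,0.015,0,0,0],[-0.0015,0.034,0,0,0],[-0.0015,0.034,0,0,0],[-0.0015,0.034,0,0,0],[-0.0015,0.034,0,0,0],[-0.0015,0.034,0,0,0],[-0.002,0.034,0,0,0],[-0.0015,0.034,0,0,0],[-0.0015,0.0182,0,0,0],[0,0,0,0,0],[0,0,0.02,0,0],[0,0,0.03,0,0],[0,0,0.025,0,0],[0,0,0.015,0,0],[0,0,0.008,0,0],[0,0,0.004,0,0],[0,0,0.002,0,0],[0,0,0,0,0],[0,0,0,0,0]]]'
python3 - <<'E'
from h import *
o=telemetry.get_obs();print(o["tool_pos"],o["orientation"],o["force"])
p=vision.snapshot("scene");cv2.imwrite("pics/v_scene.png",cv2.resize(p["color"][90:290,80:320,::-1],None,fx=3,fy=3,interpolation=cv2.INTER_CUBIC))
p=vision.snapshot("wrist");cv2.imwrite("pics/v_wrist.png",p["color"][:,:,::-1])
E
```

```text
clock: 44.53
tool_pos: [0.5722, -0.0344, 0.2143]
orientation: [-180.0, -0.6, 1.7]
force: [1.3, -0.4, 1.6]
opening: 0.0873
clock: 46.12
tool_pos: [0.5639, -0.3061, 0.1039]
orientation: [180.0, -0.1, 1.7]
force: [0.4, 0.2, 1.2]
opening: 0.0876
[ 0.56392916 -0.30610349  0.10385007] [ 1.79962973e+02 -1.00981651e-01  1.69190127e+00] [0.35628479 0.23930575 1.15294179]
```

View pics/v_scene.png

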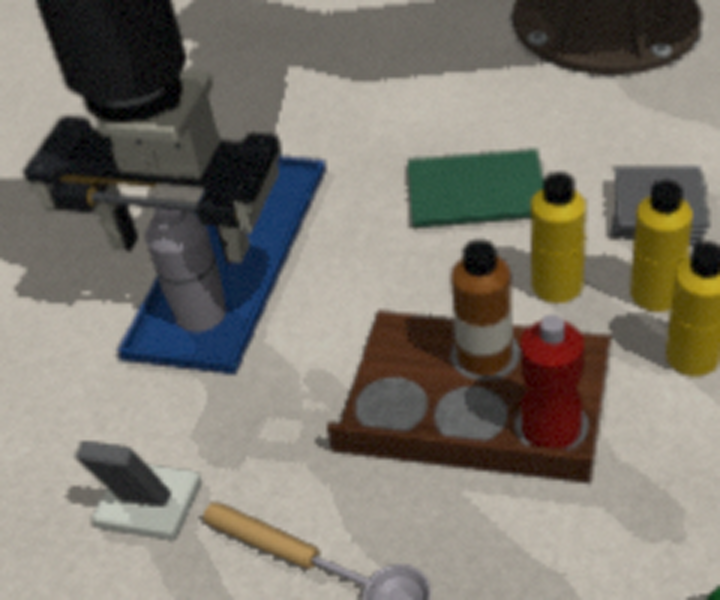

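View pics/v_wrist.png

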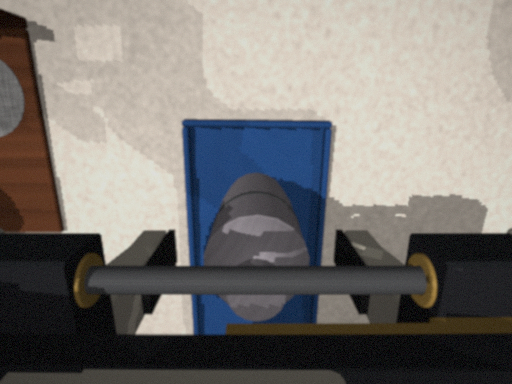

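```bash
python3 -m handwheel '[[[0,0,0.0045,0,0],[0,0,0,0,0],[0,0,0,0,0.3],[0,0,0,0,0.5],[0,0,0,0,1],[0,0,0,0,1],[0,0,0,0,1],[0,0,0,0,1],[0,0,0,0,1],[0,0,0,0,1],[0,0,-0.005,0,1],[0,0,-0.01,0,1],[0,0,-0.02,0,1],[0,0,-0.025,0,1],[0,0,-0.01,0,1],[0,0,0,0,1]]]' && python3 -m handwheel '[[[0.005,-0.013,0,0,1],[0.0105,-0.025,0,0,1],[0.0105,-0.025,0,0,1],[0.0105,-0.025,0,0,1],[0.0105,-0.025,0,0,1],[0.0105,-0.025,0,0,1],[0.0105,-0.025,0,0,1],[0.0105,-0.025,0,0,1],[0.0045,-0.012,0,0,1],[0,0,0,0,1],[0,0,0,0,1],[0,0,0.01,0,1],[0,0,0.02,0,1],[0,0,0.02,0,1],[0,0,0.01,0,1],[0,0,0.005,0,1],[0,0,0.001,0,1],[0,0,0,0,1],[0,0,0,0,1]]]'
python3 - <<'E'
from h import *
o=telemetry.get_obs();print(o["tool_pos"],o["orientation"],o["force"])
p=vision.snapshot("scene");cv2.imwrite("pics/w_scene.png",cv2.resize(p["color"][90:290,80:320,::-1],None,fx=3,fy=3,interpolation=cv2.INTER_CUBIC))
E
```

```text
clock: 47.55
tool_pos: [0.5649, -0.3065, 0.1717]
orientation: [179.9, -0.3, 1.7]
force: [1.5, 0.1, -2.4]
opening: 0.0512
clock: 49.13
tool_pos: [0.641, -0.1039, 0.103]
orientation: [180.0, -0.1, 1.7]
force: [0.6, -0.9, -3.1]
opening: 0.0515
[ 0.64095801 -0.10391411  0.10302413] [ 1.79991347e+02 -8.64694652e-02  1.66736863e+00] [ 0.60348957 -0.94302614 -3.09867051]
```

View pics/w_scene.png

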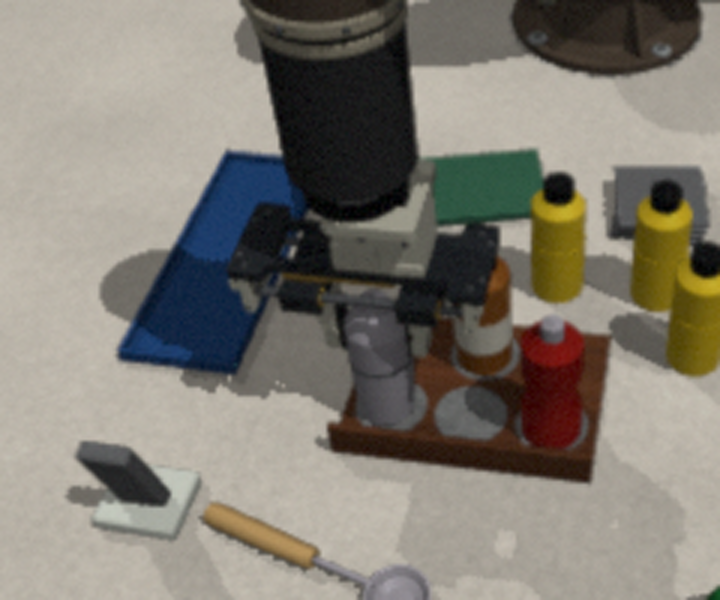

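Shaker is over its own round (crop (385,405)); lower by touch.

```bash
python3 -m handwheel '[[[0,0,0.0015,0,1],[0,0,0,0,1],[0,0,0,0,1]]]'; python3 -m handwheel '[[[0,0,0.001,0,1],[0,0,0,0,1],[0,0,0,0,1]]]';
```

```text
clock: 49.43
tool_pos: [0.6404, -0.1036, 0.101]
orientation: [-180.0, -0.0, 1.7]
force: [-0.1, -0.8, -1.5]
opening: 0.0516
clock: 49.68
tool_pos: [0.6403, -0.1036, 0.0996]
orientation: [180.0, 0.0, 1.7]
force: [0.2, -0.0, -3.1]
opening: 0.0508
```

```bash
python3 -m handwheel '[[[0,0,0.001,0,1],[0,0,0,0,1],[0,0,0,0,1]]]'
```

```text
clock: 49.93
tool_pos: [0.6406, -0.1037, 0.0991]
orientation: [180.0, -0.0, 1.7]
force: [-0.5, -0.8, 2.1]
opening: 0.0511
```

```bash
python3 -m handwheel '[[[0,0,0,0,0.4],[0,0,0,0,0.2],[0,0,0,0,0],[0,0,0,0,0],[0,0,0,0,0],[0,0,0,0,0],[0,0,-0.01,0,0],[0,0,-0.03,0,0],[0,0,-0.035,0,0],[0,0,-0.035,0,0],[0,0,-0.035,0,0],[0,0,-0.035,0,0],[0,0,-0.035,0,0],[0,0,-0.02,0,0],[-0.014,-0.037,0,0,0],[-0.014,-0.037,0,0,0],[0,0,0,0,0],[0,0,0,0,0],[0,0,0,0,0]]]'
python3 - <<'E'
from h import *
np.set_printoptions(precision=4,suppress=True)
s=vision.snapshot("scene");cv2.imwrite("pics/x_scene.png",s["color"][:,:,::-1])
o=telemetry.get_obs();p=vision.snapshot("wrist");cv2.imwrite("pics/x_wrist.png",cv2.resize(p["color"][90:220,170:350,::-1],None,fx=4.4,fy=4.4,interpolation=cv2.INTER_CUBIC))
print(o["tool_pos"],o["orientation"],o["force"])
for n,q in (("w",p),("s",s)):
  for k,z in (("bowl_mid",.027),("coaster",0),("mug_mid",.04),("shaker_mid",.071),("mill_mid",.071),("bottle_mid",.071)):
    for r in place_of(k,q)[:3]: print(n,k,r["conf"],r["xy"],atz(q,r["xy"],z,o))
E
```

```text
clock: 51.52
tool_pos: [0.6101, -0.0303, 0.3345]
orientation: [180.0, -0.1, 1.7]
force: [0.8, -0.3, 0.7]
opening: 0.0876
[ 0.6102 -0.0308  0.3341] [179.9923  -0.0297   1.6785] [-0.8512 -1.3309  0.1011]
w bowl_mid 0.88 [43.7, 229.0] [0.4886 0.2955 0.027 ]
w bowl_mid 0.56 [55.6, 219.9] [0.5044 0.2744 0.027 ]
w coaster 0.64 [45.6, 225.8] [0.4824 0.3109 0.    ]
w mug_mid 0.87 [44.4, 159.5] [0.6013 0.2676 0.04  ]
w shaker_mid 0.96 [312.9, 135.9] [ 0.6476 -0.1038  0.071 ]
w mill_mid 0.65 [201.1, 139.1] [0.6395 0.0394 0.071 ]
w bottle_mid 0.95 [222.0, 255.2] [0.4749 0.0129 0.071 ]
w bottle_mid 0.93 [258.7, 192.3] [ 0.5704 -0.0368  0.071 ]
w bottle_mid 0.91 [123.3, 213.0] [0.5354 0.1489 0.071 ]
s bowl_mid 0.62 [366.2, 195.1] [0.4826 0.2938 0.027 ]
s coaster 0.56 [363.0, 204.5] [0.4935 0.2903 0.    ]
s mug_mid 0.83 [354.9, 225.6] [0.6057 0.2614 0.04  ]
s shaker_mid 0.96 [207.6, 208.1] [ 0.639  -0.1033  0.071 ]
s mill_mid 0.94 [263.1, 215.2] [0.6377 0.0358 0.071 ]
s bottle_mid 0.78 [299.3, 166.9] [0.4499 0.1049 0.071 ]
s bottle_mid 0.77 [266.7, 168.3] [0.471  0.0177 0.071 ]
s bottle_mid 0.72 [313.1, 192.6] [0.5408 0.1497 0.071 ]
```

View pics/x_scene.png

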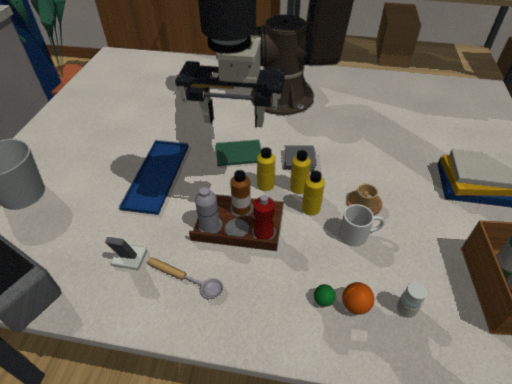

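View pics/x_wrist.png

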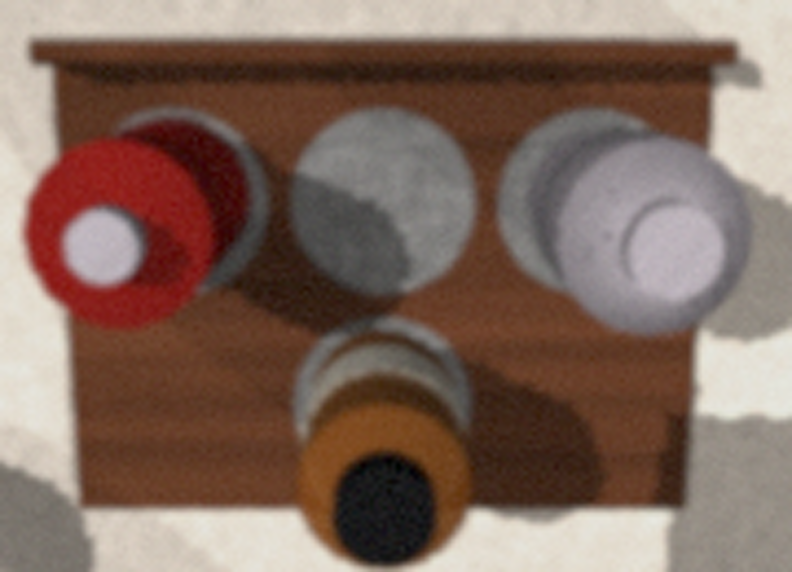

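```bash
python3 - <<'E'
from plant import close_job
print(close_job())
E
```

```text
the job is handed in; nothing more can be done
None
```

The job is done and handed in at about 51.5 s, well inside the 138 s limit. No verdict is reported back, so what follows rests on my own checks.

**What I did:**
1. I moved the shaker, the amber bottle and the red mill one by one into the blue tray, and the pictures showed all three upright there.
2. I gripped the bowl along the board's y and set it on the coaster.
3. I stood the mill, the bottle and the shaker back on their own felt rounds. The three yellow bottles were left alone.

**Last checks before handing in:**
- **Bowl:** it was about 1–2 mm from the coaster's centre in a close overlay from the wrist camera, and it still stood there in the last picture.
- **Shaker, bottle and mill:** compared with the pictures from the start, each cap or knob was within about 3 mm of where it began. All three were upright.
- **Mug:** it was not touched. The networks' readings of its position scatter by about 7 mm.
- **Robot:** the gripper was open at about 0.33 m height, touching nothing. The highest contact force I read was about 19 N vertically (just over 20 N in all), while setting the bowl down.

**Where readings disagreed:**
- The wrist camera put points roughly 3 mm farther from the robot than the fixed cameras.
- In the final pictures the networks' readings for the bowl and coaster differed by about 10–20 mm, partly because the bowl hid the coaster. There I relied on the close overlay instead.
- In the final scene picture the network's three best bottle readings were all yellow ones, so I confirmed the amber bottle's place from the wrist view only.

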